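# Put the graphite stamps back in their caddy

## Task

Put the four graphite stamps that have an outline in the caddy back in their bays: stand each one upright on the outline of its own head's shape and size, centred and lined up with it. Leave the other two stamps, the large round one and the cross, standing where they are on the bench.

Things in the scene. Friction and masses are not known exactly. Their poses are not given: they have to be found in the camera images.
- small_round_mid (a point): Loose stamp standing on its head: flat dark graphite head 14 mm thick with, in its middle, an upright round wooden handle 20 mm in diameter, its top 76 mm above the underside. A small round (disc) head, 34 mm in diameter. The point is on the handle's axis half-way up, 38 mm above the underside; z up.
- round_mid (a point): Loose stamp standing on its head: flat dark graphite head 14 mm thick with, in its middle, an upright round wooden handle 20 mm in diameter, its top 76 mm above the underside. A medium round (disc) head, 54 mm in diameter. The point is on the handle's axis half-way up, 38 mm above the underside; z up.
- square_mid (a point): Loose stamp standing on its head: flat dark graphite head 14 mm thick with, in its middle, an upright round wooden handle 20 mm in diameter, its top 76 mm above the underside. A square head, 44 mm by 44 mm (sides along its x and y). The point is on the handle's axis half-way up, 38 mm above the underside; z up.
- oblong_mid (a point): Loose stamp standing on its head: flat dark graphite head 14 mm thick with, in its middle, an upright round wooden handle 20 mm in diameter, its top 76 mm above the underside. An oblong head, 66 mm along its x by 30 mm along its y. The point is on the handle's axis half-way up, 38 mm above the underside; z up.
- large_round_mid (a point): Loose stamp standing on its head: flat dark graphite head 14 mm thick with, in its middle, an upright round wooden handle 20 mm in diameter, its top 76 mm above the underside. A large round (disc) head, 74 mm in diameter; no outline in the caddy. The point is on the handle's axis half-way up, 38 mm above the underside; z up.
- cross_mid (a point): Loose stamp standing on its head: flat dark graphite head 14 mm thick with, in its middle, an upright round wooden handle 20 mm in diameter, its top 76 mm above the underside. A plus-shaped head, two crossed bars each 62 mm by 20 mm along its x and y; no outline in the caddy. The point is on the handle's axis half-way up, 38 mm above the underside; z up.
- nest_small_round_top (a point): Bay floor in the fixed plywood caddy (190 mm square, 26 mm high, 5 mm walls, two by two bays about 87 mm square, 92 mm between centres). Cork board bearing a darker small round outline, 34 mm in diameter. The point is the outline's centre on the bay floor, 9 mm above the table; the walls rise 17 mm above it. x, y along the walls, z up.
- nest_round_top (a point): Bay floor in the fixed plywood caddy (190 mm square, 26 mm high, 5 mm walls, two by two bays about 87 mm square, 92 mm between centres). Cork board bearing a darker medium round outline, 54 mm in diameter. The point is the outline's centre on the bay floor, 9 mm above the table; the walls rise 17 mm above it. x, y along the walls, z up.
- nest_square_top (a point): Bay floor in the fixed plywood caddy (190 mm square, 26 mm high, 5 mm walls, two by two bays about 87 mm square, 92 mm between centres). Cork board bearing a darker square outline, 44 mm by 44 mm (sides along its x and y). The point is the outline's centre on the bay floor, 9 mm above the table; the walls rise 17 mm above it. x, y along the walls, z up.
- nest_oblong_top (a point): Bay floor in the fixed plywood caddy (190 mm square, 26 mm high, 5 mm walls, two by two bays about 87 mm square, 92 mm between centres). Cork board bearing a darker oblong outline, 66 mm along its x by 30 mm along its y. The point is the outline's centre on the bay floor, 9 mm above the table; the walls rise 17 mm above it. x, y along the walls, z up.

How it is judged:
By the outcome, as a careful person would: the job done as asked, in the order asked, and still so for the second after the job is handed in, with the robot touching nothing.
It also fails if it takes over 112 s, if anything falls off the work surface, if the arm or the gripper's body presses on something with over 40 N, if the wrist force passes 120 N, or if a joint passes its speed limit or range.

## Robot

A 7-joint arm with a two-finger parallel gripper is mounted at the origin on the work surface. World frame = base frame: x ahead of the robot, y to its left, z up, the work surface at z = 0. Lengths are in mm, angles in rad, forces in N, time in s.
With the tool pointing down it reaches from about 400 to 875 mm from the base axis. Payload 4.4 kg.
Tool frame: the origin (TCP) lies at the very end of the fingers, on their centre line; the grasp point (between the pads) lies 19 mm behind it; z points along the fingers, x is the direction in which the jaws open and shut, and the axes are right-handed (so a half turn about z gives the same grasp; the last joint's range is limited). The gripper opens to 85 mm and grips with 20 to 120 N. Pads are 22 mm wide; open, the fingers measure 114 mm over their backs; the gripper's body (76 mm by 85 mm) begins 54 mm behind the grasp point. The pads swing forward as they close: fully open they stand 13 mm farther back than shut.
Start: joints at [1.153, 0.628, 0.038, 1.517, -0.027, 0.996, -0.02], TCP at [224.011, -610.194, 203.313] pointing down, gripper open.
Joint ranges: [-3.06, 3.06], [-0.37, 2.12], [-1.25, 1.32], [0.18, 2.47], [-1.1, 4.24], [0.23, 1.98], [-2.94, 2.94]. Speed limits (rad/s): [2.57, 2.57, 3.14, 3.14, 3.14, 3.14, 3.14].

## Interface

Orientations are given as [roll, pitch, yaw] about the fixed x, y, z axes, in that order (R = Rz(yaw) Ry(pitch) Rx(roll)).
In Python, from cell import ctrl, get_image, job, models gives the robot as it stands.
- The arm moves only by the tool move_arm, never from a script. Its argument "moves" is a list that holds one entry, the list of rows, each a list of 6 numbers: the shift along the tool's x, y, z in m, then the turn, a rotation vector about the tool's x, y, z in rad. A call has 1 to 20 rows; each row is the pose to reach, as a shift and turn from the pose commanded when the call began, along the tool's axes at that moment; what a row does not reach only later rows make up. A row lasts 1/8 s, in which the tool goes at most 62.5 mm and 10.7 degrees, less where a joint would pass 70% of its speed; a pose out of reach is approached as far as the arm can. A call with a gripper value outside its range is refused whole. "jaw" is the opening, from 0 (shut) to 1 (fully open), set as the call begins (left out, the last holds). The fingers move at their own pace and stop on an object; the grip force is fixed at half the most. Time passes only in rows, so rows that repeat a pose let the fingers close. It gives the time, the measured TCP pose, the force and the opening at its end, in the units of the state.
- ctrl.read_state(): the state, without advancing time (a new reading comes with each control period).
- get_image(name): name is "scene" or "top" or "wrist"; returns a dict with "color" (480x640x3 uint8, blue, green, red), "fov_y" (degrees; the focal length in pixels is half the picture's height over the tangent of half this angle, whatever the lens; pixels are square), "cx", "cy" (the principal point, pixels), "origin" and "orientation" of the camera in the world; the wrist camera has in their place "hand_eye" (4x4, takes a point from camera to tool coordinates, whose origin is the TCP and whose axes are the tool frame's). Camera axes: x right, y up, looking along -z (the intrinsics and any distortion apply to the point x, -y, -z); pixel columns grow to the right and rows downward; lengths in mm; the calibration is good to about 2 mm. A picture is of the moment at which its call begins: read the wrist's pose just before it. There is no depth.
- job.finish_job(): hands the job in, once; it reports no verdict.
Trained networks look in the newest picture that a camera, given by its name, has taken for a name from the list of things; names that differ only in an ending like _2 or _b are one class to them, and where a whole thing is asked for, a point or a joint stands for the part that bears it (a point fixed in the world has none). Each returns a list of dicts, best first, with "score" (0 to 1); they miss things now and then, are a little off and sometimes report something else, mostly with a low value. They report only what shows in the picture. A call takes as long as a camera call.
- models.cut_out(camera, thing): "pixels" (480x640 bool, what is visible of it) and "uv" ([column, row] in pixels, amid what is visible of it).
- models.place_of(camera, thing): "uv" ([column, row] in pixels: a listed point, or the origin of a listed thing).
The state is a dict: "clock": time; "qpos": joint angles; "qd": joint speeds; "tau": joint torques, N m; "eef_pos": TCP position; "tool_rot": TCP orientation; "force": force on the tool from outside, world axes, zero at the start; "torque": the same for the moment, N m; "width": finger opening in mm.
Only numpy, scipy, OpenCV 4.12 (cv2) and the standard library are available. Lean on these libraries where they do the work, as an engineer would, in place of code of your own. Each camera call takes 0.05 s, during which the arm holds its last target.

## Working session

There is one attempt and no reset: what is moved stays moved. The work goes in short steps, Python scripts to look and compute and a tool call to move; the robot and the scene stay as the last step left them, time stands still between calls to the robot, and variables do not carry over. Pictures are saved under pics/ and viewed, and the job is handed in when it is done.

Besides the shell and the picture viewer there is one more tool, called after "Emit:" by a JSON object that holds its "api" and its "payload". move_arm: Moves the arm, as the interface text tells. Its arguments: {"type":"object","properties":{"moves":{"type":"array","items":{"type":"array","items":{"type":"array","items":{"type":"number"}}}},"jaw":{"type":"number"}},"required":["moves"]}

```bash
ls; mkdir -p pics; python3 - <<'E'
from cell import ctrl,get_image
import cv2
for n in ("scene","top","wrist"):
    im=get_image(n); cv2.imwrite(f"pics/{n}0.png",im["color"]); print({k:v for k,v in im.items() if k!="color"})
print(ctrl.read_state())
E
```

```text
pics
{'fov_y': 43.43575769966866, 'cx': 313.8108856419759, 'cy': 230.51641770704626, 'origin': array([1408.22779931,   67.07048084,  759.62346276]), 'orientation': array([ 0.89588961, -0.0104103 ,  1.64132963])}
{'fov_y': 50.58604404391531, 'cx': 326.96420698410634, 'cy': 243.76370846122634, 'origin': array([4.05961292e+02, 4.12478751e-01, 8.84541049e+02]), 'orientation': array([ 0.13759642, -0.00498695, -1.58205785])}
{'fov_y': 64.3304274007687, 'cx': 320.1225265015037, 'cy': 237.1557894398057, 'hand_eye': array([[ 9.99998413e-01,  1.49396727e-03,  9.70499614e-04,
        -3.34645065e-01],
       [ 1.71426529e-03, -9.55200158e-01, -2.95955604e-01,
        -7.56371842e+01],
       [ 4.84873400e-04,  2.95956798e-01, -9.55201203e-01,
        -1.70478812e+02],
       [ 0.00000000e+00,  0.00000000e+00,  0.00000000e+00,
         1.00000000e+00]])}
{'clock': 0.15, 'qpos': array([ 1.15323859,  0.62916085,  0.03845196,  1.51811924, -0.02695834,
        0.99630183, -0.01999248]), 'qd': array([ 4.75140644e-04, -7.05022810e-04,  1.82878827e-04, -3.81004748e-03,
        1.32467241e-03, -3.80777077e-05,  7.92624071e-04]), 'tau': array([ 2.67743832e-03, -5.63791394e+01,  1.22807857e+00, -1.93648499e+01,
        1.10931590e-02,  7.42551580e-03, -1.35264864e-05]), 'eef_pos': array([ 223.79740957, -609.71555332,  202.58892335]), 'tool_rot': array([ 3.14154744e+00,  1.47062654e-03, -1.21901089e+00]), 'force': array([-0.63513777, -0.13323501,  0.47381962]), 'torque': array([-0.03144313, -0.00135394, -0.04591717]), 'width': 85.40815735408101}
```

View pics/scene0.png

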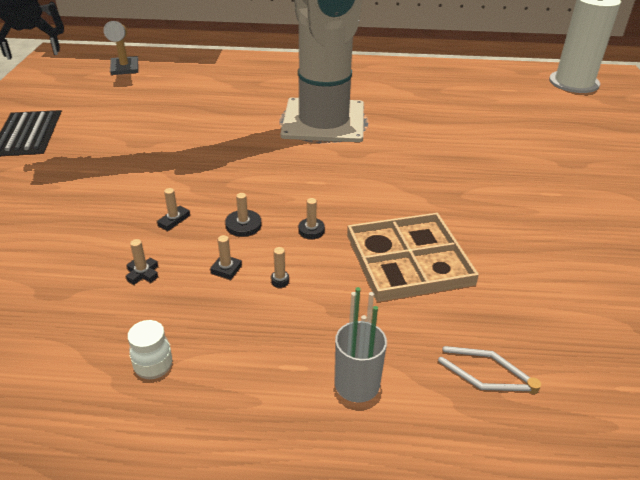

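View pics/top0.png

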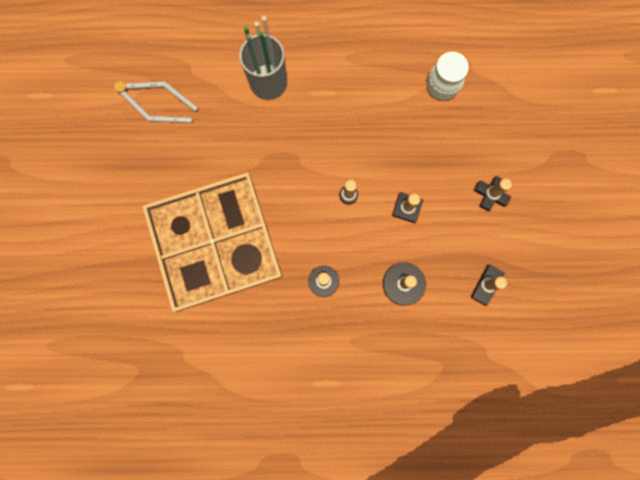

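View pics/wrist0.png

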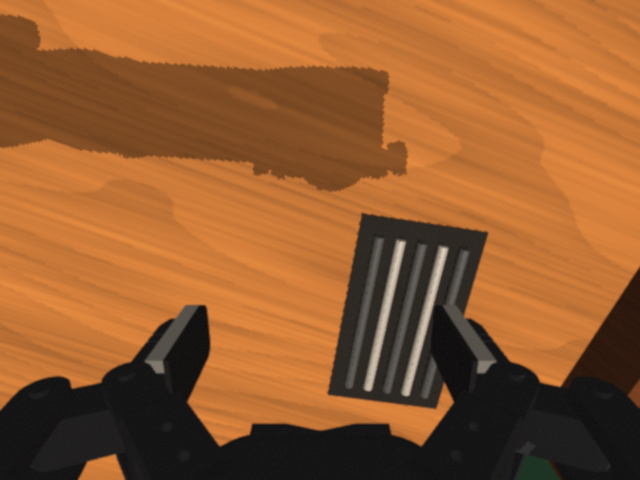

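Top view (row up = +x): the caddy is centred near (212,242). Its bays hold the small round (180,225), oblong (231,209), square (195,276) and round (246,259) outlines. The stamps are small round (349,194), round (323,281), square (408,207), oblong (488,286), large round (404,284) and cross (493,193).

```bash
cat > h.py <<'E'
import numpy as np, cv2
from scipy.spatial.transform import Rotation as R
from cell import ctrl,get_image,models
def T(p,rpy):
    M=np.eye(4); M[:3,:3]=R.from_euler('xyz',rpy).as_matrix(); M[:3,3]=p; return M
class Cam:
    def __init__(s,name,save=None):
        st=ctrl.read_state() if name=="wrist" else None
        im=get_image(name); s.im=im["color"]; s.cx,s.cy=im["cx"],im["cy"]
        s.f=240/np.tan(np.radians(im["fov_y"]/2)); s.name=name
        if st: s.tool=T(st["eef_pos"],st["tool_rot"]); s.M=s.tool@im["hand_eye"]
        else: s.M=T(im["origin"],im["orientation"])
        if save: cv2.imwrite(f"pics/{save}.png",s.im)
    def ray(s,uv):
        uv=np.atleast_2d(uv).astype(float)
        d=np.c_[(uv[:,0]-s.cx)/s.f,-(uv[:,1]-s.cy)/s.f,-np.ones(len(uv))]
        return d@s.M[:3,:3].T
    def plane(s,uv,z):
        d=s.ray(uv); o=s.M[:3,3]; return o+d*((z-o[2])/d[:,2])[:,None]
    def proj(s,P):
        q=(np.atleast_2d(P)-s.M[:3,3])@s.M[:3,:3]
        return np.c_[s.cx-s.f*q[:,0]/q[:,2],s.cy+s.f*q[:,1]/q[:,2]]
    def dark(s,uv,r,thr=60,z=None):
        "dark blob nearest uv in a window"
        m=(s.im.max(2)<thr).astype(np.uint8)
        w=np.zeros_like(m); cv2.circle(w,tuple(int(round(x)) for x in uv),int(r),1,-1); m*=w
        n,l,st,c=cv2.connectedComponentsWithStats(m)
        k=1+np.argmax(st[1:,4]); return l==k
def shape(kind):
    t=np.linspace(0,2*np.pi,73)[:-1]
    c=lambda d:np.c_[np.cos(t),np.sin(t)]*d/2
    b=lambda a,b:np.array([[a,b],[-a,b],[-a,-b],[a,-b]])/2.
    x=np.array([[31,10],[10,10],[10,31],[-10,31],[-10,10],[-31,10],[-31,-10],[-10,-10],[-10,-31],[10,-31],[10,-10],[31,-10]])
    return dict(small_round=c(34),round=c(54),large_round=c(74),square=b(44,44),oblong=b(66,30),cross=x*1.)[kind]
E
python3 - <<'E'
from h import *
S=["small_round","round","square","oblong","large_round","cross"]
cs={n:Cam(n) for n in("top","scene")}
for s in [x+"_mid" for x in S]+["nest_%s_top"%x for x in S[:4]]:
    o={}
    for n,c in cs.items():
        r=models.place_of(n,s)
        if r: o[n]=(np.round(r[0]["uv"],1),round(r[0]["score"],2),np.round(c.plane(r[0]["uv"],9 if "nest" in s else 38)[0,:2],1))
    print(s,o)
E
```

```text
small_round_mid {'top': (array([346. , 189.5]), 0.8, array([616.4, -38.7])), 'scene': (array([277.7, 265.4]), 0.72, array([613. , -46.2]))}
round_mid {'scene': (array([308.8, 214.6]), 0.63, array([458.6,  -2.4]))}
square_mid {'top': (array([408.4, 204.2]), 0.87, array([ 589.7, -144.5])), 'scene': (array([225.2, 255.8]), 0.8, array([ 595. , -144.3]))}
oblong_mid {'top': (array([495. , 278.2]), 0.79, array([ 462.1, -285.1])), 'scene': (array([171.5, 206.3]), 0.62, array([ 454.3, -279.5]))}
large_round_mid {'top': (array([408.4, 282.2]), 0.96, array([ 457. , -140.1])), 'scene': (array([240.2, 208.3]), 0.88, array([ 449.4, -141.1]))}
cross_mid {'top': (array([245. , 259.9]), 0.74, array([497.3, 132.4]))}
nest_small_round_top {'top': (array([180.3, 224.7]), 0.78, array([563.5, 250.5])), 'scene': (array([441.6, 267.2]), 0.94, array([561. , 253.2]))}
nest_round_top {'top': (array([247.6, 257.6]), 0.78, array([504.4, 132.4])), 'scene': (array([375.4, 241.2]), 0.86, array([495.3, 131.1]))}
nest_square_top {'top': (array([194.6, 278.5]), 0.8, array([469.2, 223.3])), 'scene': (array([423.8, 236.8]), 0.63, array([473.7, 226.6]))}
nest_oblong_top {'top': (array([232.6, 210.1]), 0.93, array([588.5, 159.6])), 'scene': (array([394.2, 275.4]), 0.78, array([590.7, 164.5]))}
```

```bash
cat >> h.py <<'E'
import json,os
def setcmd(M): json.dump(np.asarray(M).tolist(),open("cmd.json","w"))
def cmd(): return np.array(json.load(open("cmd.json")))
def rowto(x,y,z,yaw):
    "print the rounded row from the commanded pose to a tool-down pose (mm,rad); remember it as next"
    C=cmd(); D=np.linalg.inv(C)@T([x,y,z],[np.pi,0,yaw])
    r=np.r_[D[:3,3]/1000,R.from_matrix(D[:3,:3]).as_rotvec()]
    r=np.r_[np.round(r[:3],4),np.round(r[3:],3)]
    n=max(np.linalg.norm(r[:3])/.0625,np.degrees(np.linalg.norm(r[3:]))/10.7)
    print("row",[float(v) for v in r+0],"rows>=%.1f"%n); return r
def done(r):
    C=cmd(); D=np.eye(4); D[:3,3]=np.array(r[:3])*1000; D[:3,:3]=R.from_rotvec(r[3:]).as_matrix(); setcmd(C@D)
def chk():
    s=ctrl.read_state(); C=cmd()
    print("clk",s["clock"],"pos",np.round(s["eef_pos"],1),"rpy",np.round(s["tool_rot"],4),"cmdpos",np.round(C[:3,3],1),"cmdyaw",round(float(R.from_matrix(C[:3,:3]).as_euler('xyz')[2]),4),"F",np.round(s["force"],1),"w",round(float(s["width"]),1))
E
python3 - <<'E'
from h import *
from scipy.spatial.transform import Rotation as R
setcmd(T([224.011,-610.194,203.313],[np.pi,0,-1.219]))
rowto(540,-130,230,-0.3)
E
```

```text
row [-0.3419, -0.4621, -0.0267, 0.0, 0.0, -0.919] rows>=9.2
```

Emit:
{"api": "move_arm", "payload": {"moves": [[[-0.3419,-0.4621,-0.0267,0,0,-0.919],[-0.3419,-0.4621,-0.0267,0,0,-0.919],[-0.3419,-0.4621,-0.0267,0,0,-0.919],[-0.3419,-0.4621,-0.0267,0,0,-0.919],[-0.3419,-0.4621,-0.0267,0,0,-0.919],[-0.3419,-0.4621,-0.0267,0,0,-0.919],[-0.3419,-0.4621,-0.0267,0,0,-0.919],[-0.3419,-0.4621,-0.0267,0,0,-0.919],[-0.3419,-0.4621,-0.0267,0,0,-0.919],[-0.3419,-0.4621,-0.0267,0,0,-0.919],[-0.3419,-0.4621,-0.0267,0,0,-0.919],[-0.3419,-0.4621,-0.0267,0,0,-0.919],[-0.3419,-0.4621,-0.0267,0,0,-0.919]]]}}

```text
clock: 2.88
eef_pos: [539.1, -132.0, 230.0]
tool_rot: [3.141, 0.0, -0.303]
force: [-0.9, -0.3, 0.7]
width: 85.5
```

```bash
python3 - <<'E'
from h import *
done([-0.3419, -0.4621, -0.0267, 0, 0, -0.919])
c=Cam("wrist","w1"); chk()
E
```

```text
clk 2.925 pos [ 539.3 -131.7  230. ] rpy [ 3.141e+00  2.000e-04 -3.027e-01] cmdpos [ 540. -130.  230.] cmdyaw -0.3 F [ 0.4 -0.3  0.1] w 85.5
```

View pics/w1.png

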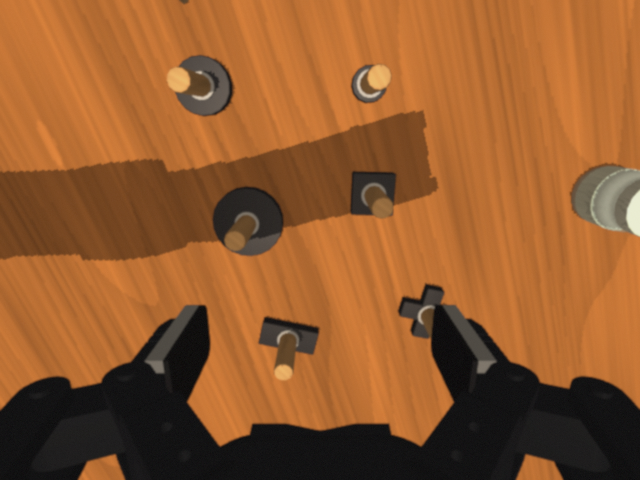

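```bash
cat >> h.py <<'E'
from scipy.optimize import minimize
def hull(pts):
    return cv2.convexHull(pts.astype(np.float32))
def fit(c,kind,x,y,yaw,zb,h=14,head=True,thr=75,fixyaw=False,handle_down=None):
    "fit head prism (or flat outline if not head) by silhouette; returns x,y,yaw,IoU"
    u0=c.proj([[x,y,zb+h]])[0]; W=100 if c.name!="wrist" else 140; SC=4
    o=np.array([int(u0[0])-W//2,int(u0[1])-W//2])
    o=np.clip(o,0,[640-W,480-W])
    crop=c.im[o[1]:o[1]+W,o[0]:o[0]+W]
    m=(cv2.resize(crop,None,fx=SC,fy=SC,interpolation=cv2.INTER_CUBIC).max(2)<thr).astype(np.uint8)
    sh=shape(kind)
    def poly(P): return np.round(((c.proj(P)-o+.5)*SC-.5)*8).astype(np.int32)
    def rend(p):
        a=np.c_[np.cos(p[2]),np.sin(p[2])][0]; Q=sh@np.array([[a[0],a[1]],[-a[1],a[0]]])+p[:2]
        A=np.zeros(m.shape,np.uint8); D=A.copy()
        P=np.r_[np.c_[Q,np.full(len(Q),zb)],np.c_[Q,np.full(len(Q),zb+h)]] if head else np.c_[Q,np.full(len(Q),zb)]
        cv2.fillConvexPoly(A,cv2.convexHull(poly(P)),1,cv2.LINE_8,3)
        if head:
            t=np.linspace(0,2*np.pi,25)
            H=np.concatenate([np.c_[p[0]+r*np.cos(t),p[1]+r*np.sin(t),np.full(25,zb+z)] for r,z in((13,14),(13,20),(11.5,77))])
            cv2.fillConvexPoly(D,cv2.convexHull(poly(H)),1,cv2.LINE_8,3)
        return A,D
    x0=np.array([x,y,yaw])
    A,D=rend(x0); near=cv2.dilate(A,np.ones((3,3)),iterations=SC*9)
    n,l,st,_=cv2.connectedComponentsWithStats(m*near)
    if head: mm=m*near
    else: mm=(l==1+np.argmax(st[1:,4])).astype(np.uint8)
    def cost(q):
        p=x0+np.array([q[0],q[1],0 if fixyaw else q[2]/20]); A,D=rend(p); k=D==0
        return ((A!=mm)&k).sum()/max(1,((A|mm)[k]).sum())
    best=min((minimize(cost,s,method="Nelder-Mead",options=dict(initial_simplex=np.array(s)+np.array([[0,0,0],[4,0,0],[0,4,0],[0,0,3.]])-1,xatol=.02,fatol=1e-4,maxiter=300)) for s in([0,0,0],[1,-1,1],[-2,1,-1.5])),key=lambda r:r.fun)
    p=x0+best.x/np.array([1,1,20]); return p[0],p[1],p[2],1-best.fun
G=dict(small_round=(616,-42,0),round=(459,-1,0),square=(592,-144,-.3),oblong=(458,-282,.9),large_round=(453,-140,0))
E
python3 - <<'E'
from h import *
cs={"wrist":Cam("wrist"),"top":Cam("top")}
c=cs["wrist"]
for k,(u,yaw) in dict(small_round=((370,83),0),round=((205,85),0),square=((373,193),-.3),oblong=((289,335),1.0),large_round=((248,222),0)).items():
    p=c.plane(u,14)[0]
    for n,cc in cs.items():
        for y in ([yaw] if k!="oblong" else [1.0,-.6]):
            r=fit(cc,k,p[0],p[1],y,0,fixyaw="round" in k)
            print(k,n,np.round(r,3))
E
```

```text
small_round wrist [ 6.13809e+02 -4.51650e+01  9.00000e-03  4.30000e-02]
small_round top [ 6.12367e+02 -4.75610e+01 -1.40000e-02  1.60000e-02]
round wrist [4.62517e+02 2.92600e+00 1.00000e-02 1.53000e-01]
round top [ 4.66188e+02  1.52100e+00 -5.00000e-02  0.00000e+00]
square wrist [ 5.90920e+02 -1.46742e+02 -3.16000e-01  9.08000e-01]
square top [ 5.90145e+02 -1.48095e+02 -2.89000e-01  4.19000e-01]
oblong wrist [ 452.313 -280.197    2.61     0.727]
oblong wrist [ 452.382 -280.193   -0.542    0.836]
oblong top [ 4.72787e+02 -2.92185e+02  1.87100e+00  1.14000e-01]
oblong top [ 4.52279e+02 -2.79569e+02 -6.21000e-01  1.11000e-01]
large_round wrist [ 4.56803e+02 -1.36519e+02 -2.80000e-02  7.88000e-01]
large_round top [ 4.56106e+02 -1.36434e+02  7.20000e-02  6.78000e-01]
```

```bash
python3 - <<'E'
from h import *
c=Cam("wrist"); t=Cam("top")
for u in [(220,95),(190,100),(225,70),(358,95),(360,180),(270,330),(310,345),(240,60),(330,120)]: print("w",u,c.im[u[1],u[0]])
for u in [(323,290),(314,281),(345,200),(400,212),(488,295),(404,300),(180,225),(231,209),(195,276),(246,259),(180,205)]: print("t",u,t.im[u[1],u[0]])
E
sed -i 's/^    m=(cv2.resize(crop.*$/    big=cv2.resize(crop,None,fx=SC,fy=SC,interpolation=cv2.INTER_LINEAR).astype(int); m=((big[...,2]<thr) if not head else ((big[...,2]-big[...,0]<45)\&(big[...,2]<115))).astype(np.uint8)/' h.py
cat > f.py <<'E'
from h import *
cs={"wrist":Cam("wrist"),"top":Cam("top")}
c=cs["wrist"]
for k,(u,yaw) in dict(small_round=((370,83),0),round=((205,85),0),square=((373,193),-.3),oblong=((289,335),-.6),large_round=((248,222),0)).items():
    p=c.plane(u,14)[0]
    for n,cc in cs.items():
            r=fit(cc,k,p[0],p[1],yaw,0,fixyaw="round" in k)
            print(k,n,np.round(r,3))
E
python3 f.py
```

```text
w (220, 95) [ 85  92 101]
w (190, 100) [74 80 87]
w (225, 70) [26 46 75]
w (358, 95) [ 88  96 105]
w (360, 180) [40 42 46]
w (270, 330) [57 62 68]
w (310, 345) [56 60 67]
w (240, 60) [ 51 110 185]
w (330, 120) [ 49 107 180]
t (323, 290) [114 125 136]
t (314, 281) [102 115 123]
t (345, 200) [128 146 158]
t (400, 212) [39 44 46]
t (488, 295) [ 92 106 114]
t (404, 300) [50 52 60]
t (180, 225) [46 67 90]
t (231, 209) [53 69 93]
t (195, 276) [ 56  75 102]
t (246, 259) [ 65  83 108]
t (180, 205) [116 193 244]
small_round wrist [ 6.15699e+02 -4.31030e+01 -4.00000e-02  6.26000e-01]
small_round top [ 6.15518e+02 -4.63270e+01 -1.12000e-01  2.22000e-01]
round wrist [4.62143e+02 2.97900e+00 7.20000e-02 8.99000e-01]
round top [4.60748e+02 2.27000e+00 1.79000e-01 6.20000e-02]
square wrist [ 5.91178e+02 -1.47155e+02 -3.27000e-01  9.22000e-01]
square top [ 5.91752e+02 -1.49313e+02 -3.23000e-01  5.08000e-01]
oblong wrist [ 452.73  -281.036   -0.532    0.882]
oblong top [ 451.312 -279.758   -0.605    0.536]
large_round wrist [ 4.56320e+02 -1.36533e+02 -8.00000e-02  9.36000e-01]
large_round top [ 4.56803e+02 -1.38140e+02  1.31000e-01  7.32000e-01]
```

```bash
sed -i 's/((big\[...,2\]-big\[...,0\]<45)&(big\[...,2\]<115))/(big[...,0]>0.6*big[...,2])/' h.py; grep -c '0.6\*big' h.py; sed -n 1,200p h.py | grep "big="; python3 f.py
```

```text
1
    big=cv2.resize(crop,None,fx=SC,fy=SC,interpolation=cv2.INTER_LINEAR).astype(int); m=((big[...,2]<thr) if not head else (big[...,0]>0.6*big[...,2])).astype(np.uint8)
small_round wrist [ 6.17293e+02 -4.24700e+01  4.40000e-02  7.94000e-01]
small_round top [ 6.1884e+02 -4.4868e+01 -1.3000e-02  7.0200e-01]
round wrist [ 4.61301e+02  3.78800e+00 -4.80000e-02  8.86000e-01]
round top [4.634e+02 9.640e-01 1.670e-01 8.180e-01]
square wrist [ 5.91765e+02 -1.48446e+02 -3.29000e-01  8.63000e-01]
square top [ 5.92362e+02 -1.52856e+02 -1.96000e-01  5.40000e-01]
oblong wrist [ 450.777 -281.393   -0.537    0.837]
oblong top [ 453.582 -284.349   -0.542    0.8  ]
large_round wrist [ 4.55293e+02 -1.37475e+02 -1.30000e-02  9.00000e-01]
large_round top [ 4.58090e+02 -1.37708e+02  3.00000e-03  8.54000e-01]
```

```bash
sed -i 's/0.6\*big/0.45*big/' h.py; python3 f.py; python3 - <<'E'
from h import *
c=Cam("top")
for k,u,yaw in (("small_round",(180,225),0),("round",(246,259),0),("square",(195,276),.2),("oblong",(231,209),-1.4),("oblong",(231,209),.2)):
    p=c.plane(u,9)[0]; print(k,np.round(fit(c,k,p[0],p[1],yaw,9,h=0,head=False,thr=150,fixyaw="round" in k),3))
E
```

```text
small_round wrist [ 6.16748e+02 -4.26010e+01  1.20000e-02  8.68000e-01]
small_round top [ 6.17647e+02 -4.48510e+01  2.80000e-02  8.05000e-01]
round wrist [4.61795e+02 3.57300e+00 1.14000e-01 9.24000e-01]
round top [4.62916e+02 1.83100e+00 7.50000e-02 9.26000e-01]
square wrist [ 5.91366e+02 -1.47690e+02 -3.30000e-01  9.08000e-01]
square top [ 5.91273e+02 -1.52927e+02 -1.70000e-01  5.66000e-01]
oblong wrist [ 451.987 -281.304   -0.539    0.891]
oblong top [ 452.564 -282.926   -0.544    0.877]
large_round wrist [ 4.55751e+02 -1.37028e+02  7.70000e-02  9.33000e-01]
large_round top [ 4.57473e+02 -1.37341e+02 -9.00000e-02  9.18000e-01]
small_round [5.61905e+02 2.50551e+02 5.20000e-02 8.44000e-01]
round [5.03622e+02 1.34532e+02 2.00000e-03 8.67000e-01]
square [4.75204e+02 2.22223e+02 3.04000e-01 8.69000e-01]
oblong [591.601 162.457  -2.822   0.873]
oblong [5.90871e+02 1.62665e+02 3.26000e-01 8.75000e-01]
```

```bash
python3 - <<'E'
from h import *
rowto(530,150,220,0.315)
E
```

```text
row [-0.0923, -0.2645, 0.01, 0.0, 0.0, -0.615] rows>=4.5
```

Emit:
{"api": "move_arm", "payload": {"moves": [[[-0.0923,-0.2645,0.01,0,0,-0.615],[-0.0923,-0.2645,0.01,0,0,-0.615],[-0.0923,-0.2645,0.01,0,0,-0.615],[-0.0923,-0.2645,0.01,0,0,-0.615],[-0.0923,-0.2645,0.01,0,0,-0.615],[-0.0923,-0.2645,0.01,0,0,-0.615],[-0.0923,-0.2645,0.01,0,0,-0.615],[-0.0923,-0.2645,0.01,0,0,-0.615],[-0.0923,-0.2645,0.01,0,0,-0.615]]], "jaw": 0.6}}

```text
clock: 4.6
eef_pos: [530.2, 148.7, 220.0]
tool_rot: [3.141, 0.0, 0.313]
force: [-0.0, -0.6, 0.7]
width: 51.2
```

```bash
cat > n.py <<'E'
from h import *
import sys
chk(); c=Cam("wrist",sys.argv[1])
for k,x,y,yaw in (("small_round",562,250.5,.3),("round",503.6,134.5,.3),("square",475.2,222.2,.3),("oblong",591,162.6,.3)):
    print(k,np.round(c.proj([[x,y,9]])[0],0),np.round(fit(c,k,x,y,yaw,9,h=0,head=False,thr=130,fixyaw="round" in k),3))
E
python3 - <<'E'
from h import *
done([-0.0923, -0.2645, 0.01, 0, 0, -0.615])
E
python3 n.py w2
```

```text
clk 4.6 pos [530.2 148.7 220. ] rpy [3.1411e+00 1.0000e-04 3.1290e-01] cmdpos [530. 150. 220.] cmdyaw 0.315 F [-0.  -0.6  0.7] w 51.2
small_round [385. 106.] [5.63105e+02 2.51796e+02 1.93000e-01 9.40000e-01]
round [291. 202.] [5.03618e+02 1.34942e+02 2.24000e-01 7.64000e-01]
square [289. 107.] [4.75451e+02 2.23685e+02 3.12000e-01 9.18000e-01]
oblong [381. 202.] [5.91066e+02 1.64580e+02 3.03000e-01 6.43000e-01]
```

View pics/w2.png

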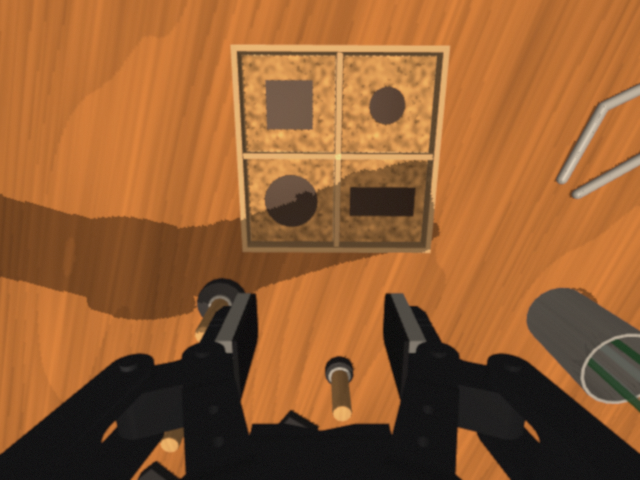

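Wrist view: the square outline is at (289,104), small round (387,105), round (291,201) and oblong (382,202). They match the top-camera fits and the 92 mm grid to within about 0.6 mm. Next I hover over the small round stamp.

```bash
python3 - <<'E'
from h import *
rowto(617.3,-42,140,0.317)
E
```

```text
row [0.0235, 0.2096, 0.08, 0.0, 0.0, -0.002] rows>=3.6
```

Emit:
{"api": "move_arm", "payload": {"moves": [[[0.0235,0.2096,0.08,0,0,-0.002],[0.0235,0.2096,0.08,0,0,-0.002],[0.0235,0.2096,0.08,0,0,-0.002],[0.0235,0.2096,0.08,0,0,-0.002],[0.0235,0.2096,0.08,0,0,-0.002],[0.0235,0.2096,0.08,0,0,-0.002],[0.0235,0.2096,0.08,0,0,-0.002],[0.0235,0.2096,0.08,0,0,-0.002]]]}}

```text
clock: 5.65
eef_pos: [617.4, -40.8, 140.7]
tool_rot: [3.142, -0.001, 0.319]
force: [-0.0, 0.8, 0.3]
width: 51.6
```

```bash
python3 - <<'E'
from h import *
done([0.0235, 0.2096, 0.08, 0, 0, -0.002])
chk(); c=Cam("wrist","w3"); print(c.proj([[617.3,-43,14],[617.3,-43,76]]))
print(fit(c,"small_round",617.3,-43,0,0,fixyaw=True)); chk()
E
```

```text
clk 5.65 pos [617.4 -40.8 140.7] rpy [ 3.1415e+00 -9.0000e-04  3.1890e-01] cmdpos [617.3 -42.  140. ] cmdyaw 0.317 F [-0.   0.8  0.3] w 51.6
[[319.13974626 220.56775356]
 [319.03237541 244.87368972]]
(np.float64(615.8665855992058), np.float64(-44.53592342020408), np.float64(0.037602484480063016), np.float64(0.8760351317440401))
clk 5.7 pos [617.4 -41.1 140.6] rpy [ 3.1414e+00 -8.0000e-04  3.1850e-01] cmdpos [617.3 -42.  140. ] cmdyaw 0.317 F [0.4 0.6 0.2] w 51.3
```

View pics/w3.png

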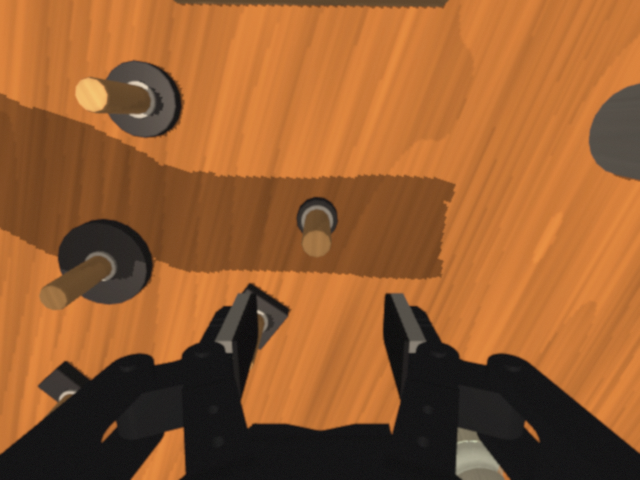

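```bash
python3 - <<'E'
from h import *
rowto(616.2,-44.2,32,0.317)
E
```

```text
row [-0.0017, 0.0017, 0.108, 0.0, 0.0, 0.0] rows>=1.7
```

Emit:
{"api": "move_arm", "payload": {"moves": [[[-0.0017,0.0017,0.04,0,0,0],[-0.0017,0.0017,0.075,0,0,0],[-0.0017,0.0017,0.108,0,0,0],[-0.0017,0.0017,0.108,0,0,0],[-0.0017,0.0017,0.108,0,0,0],[-0.0017,0.0017,0.108,0,0,0]]]}}

```text
clock: 6.45
eef_pos: [617.6, -44.1, 33.8]
tool_rot: [3.141, -0.003, 0.317]
force: [-0.4, -0.0, 0.1]
width: 51.2
```

```bash
python3 - <<'E'
from h import *
done([-0.0017, 0.0017, 0.108, 0, 0, 0])
chk(); c=Cam("wrist","w4"); 
E
```

```text
clk 6.45 pos [617.6 -44.1  33.8] rpy [ 3.1406e+00 -2.9000e-03  3.1690e-01] cmdpos [616.2 -44.2  32. ] cmdyaw 0.317 F [-0.4 -0.   0.1] w 51.2
```

View pics/w4.png

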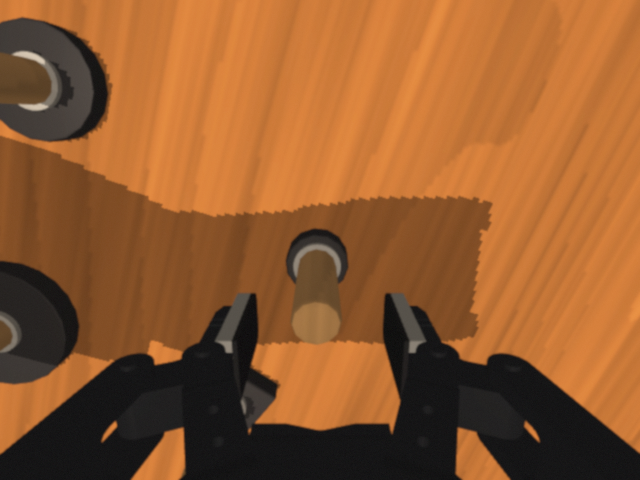

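The handle at (317,290) stands centred between the pads. Closing.

Emit:
{"api": "move_arm", "payload": {"moves": [[[0,0,0,0,0,0],[0,0,0,0,0,0],[0,0,0,0,0,0],[0,0,0,0,0,0],[0,0,0,0,0,0],[0,0,0,0,0,0]]], "jaw": 0}}

```text
clock: 7.25
eef_pos: [616.4, -44.3, 32.8]
tool_rot: [3.141, -0.0, 0.317]
force: [-1.1, -0.4, 5.8]
width: 17.5
```

```bash
python3 - <<'E'
from h import *
chk(); c=Cam("wrist","w5")
print(fit(c,"small_round",616.2,-44.2,0,0,fixyaw=True)); chk()
rowto(616.2,-44.2,90,0.317)
E
```

```text
clk 7.25 pos [616.4 -44.3  32.8] rpy [ 3.1411e+00 -4.0000e-04  3.1690e-01] cmdpos [616.2 -44.2  32. ] cmdyaw 0.317 F [-1.1 -0.4  5.8] w 17.5
(np.float64(615.7801062996942), np.float64(-44.282336345544266), np.float64(-0.020984066829937833), np.float64(0.7985785229395417))
clk 7.3 pos [616.4 -44.4  32.8] rpy [ 3.141e+00 -4.000e-04  3.168e-01] cmdpos [616.2 -44.2  32. ] cmdyaw 0.317 F [-1.   0.6  6.5] w 17.6
row [0.0, 0.0, -0.058, 0.0, 0.0, 0.0] rows>=0.9
```

View pics/w5.png

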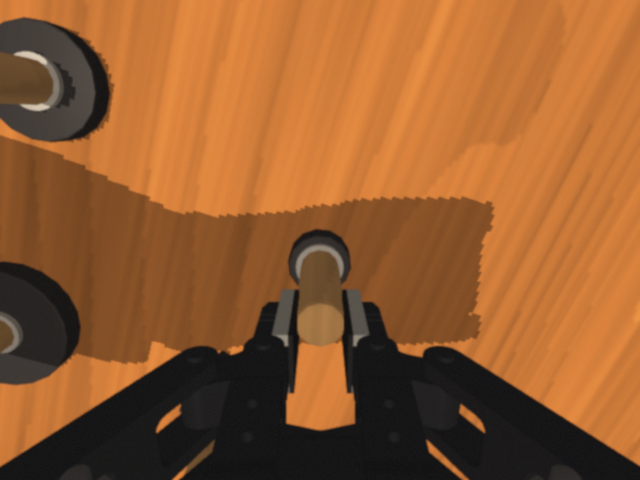

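Gripped and centred: the head fit agrees with the TCP to about 0.6 mm. Next I lift and hover just short of its bay to look again.

```bash
python3 - <<'E'
from h import *
rowto(581.7,194.7,110,0.317)
E
```

```text
row [0.0417, -0.2377, -0.078, 0.0, 0.0, 0.0] rows>=4.1
```

Emit:
{"api": "move_arm", "payload": {"moves": [[[0,0,-0.02,0,0,0],[0,0,-0.078,0,0,0],[0.01,-0.06,-0.078,0,0,0],[0.0417,-0.2377,-0.078,0,0,0],[0.0417,-0.2377,-0.078,0,0,0],[0.0417,-0.2377,-0.078,0,0,0],[0.0417,-0.2377,-0.078,0,0,0],[0.0417,-0.2377,-0.078,0,0,0],[0.0417,-0.2377,-0.078,0,0,0],[0.0417,-0.2377,-0.078,0,0,0],[0.0417,-0.2377,-0.078,0,0,0]]]}}

```text
clock: 8.68
eef_pos: [582.0, 193.7, 110.1]
tool_rot: [3.141, 0.0, 0.315]
force: [-0.3, 0.1, -0.8]
width: 17.3
```

```bash
python3 - <<'E'
from h import *
done([0.0417, -0.2377, -0.078, 0, 0, 0])
E
python3 n.py w6
```

```text
clk 8.675 pos [582.  193.7 110.1] rpy [3.1415 0.     0.3155] cmdpos [581.7 194.7 110. ] cmdyaw 0.317 F [-0.3  0.1 -0.8] w 17.3
small_round [318. 143.] [5.62810e+02 2.51431e+02 4.90000e-02 9.10000e-01]
round [199. 267.] [5.03182e+02 1.35424e+02 2.27000e-01 8.87000e-01]
square [186. 143.] [4.74771e+02 2.23810e+02 3.14000e-01 9.55000e-01]
oblong [319. 268.] [5.91013e+02 1.59425e+02 1.36000e-01 6.33000e-01]
```

View pics/w6.png

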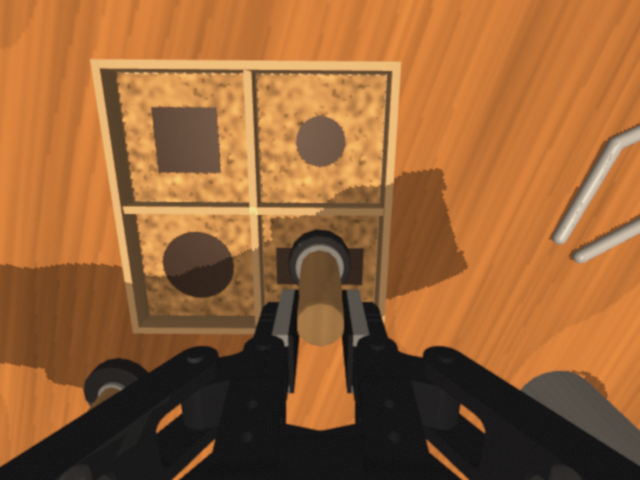

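```bash
python3 - <<'E'
from h import *
rowto(563.5,251.6,60,0.317)
E
```

```text
row [0.0004, -0.0598, 0.05, 0.0, 0.0, 0.0] rows>=1.2
```

Emit:
{"api": "move_arm", "payload": {"moves": [[[0.0004,-0.0598,0.02,0,0,0],[0.0004,-0.0598,0.05,0,0,0],[0.0004,-0.0598,0.05,0,0,0],[0.0004,-0.0598,0.05,0,0,0],[0.0004,-0.0598,0.05,0,0,0],[0.0004,-0.0598,0.05,0,0,0],[0.0004,-0.0598,0.05,0,0,0],[0.0004,-0.0598,0.05,0,0,0]]]}}

```text
clock: 9.72
eef_pos: [563.6, 251.6, 60.3]
tool_rot: [-3.142, -0.0, 0.317]
force: [-0.2, -0.1, -0.8]
width: 17.5
```

```bash
python3 - <<'E'
from h import *
done([0.0004, -0.0598, 0.05, 0, 0, 0])
c=Cam("wrist","w7");chk();chk()
E
```

```text
clk 9.775 pos [563.5 251.6  60.1] rpy [-3.1416e+00 -2.0000e-04  3.1690e-01] cmdpos [563.4 251.6  60. ] cmdyaw 0.317 F [1.5 0.3 0.3] w 17.2
clk 9.775 pos [563.5 251.6  60.1] rpy [-3.1416e+00 -2.0000e-04  3.1690e-01] cmdpos [563.4 251.6  60. ] cmdyaw 0.317 F [1.5 0.3 0.3] w 17.2
```

View pics/w7.png

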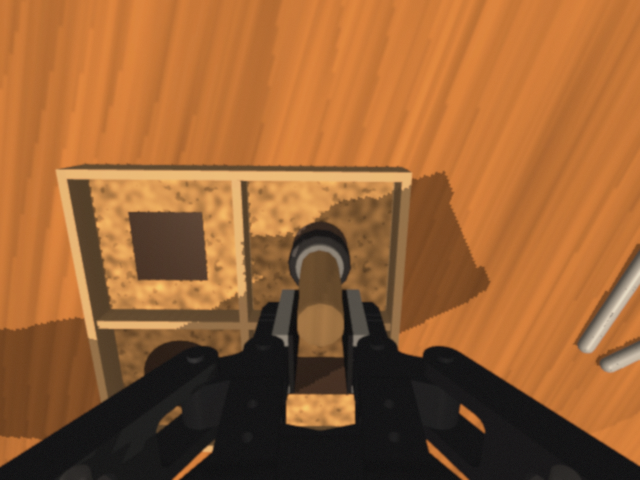

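Emit:
{"api": "move_arm", "payload": {"moves": [[[0,0,0.012,0,0,0],[0,0,0.0185,0,0,0],[0,0,0.0185,0,0,0],[0,0,0.0185,0,0,0],[0,0,0.0185,0,0,0]]]}}

```text
clock: 10.4
eef_pos: [563.1, 251.4, 41.8]
tool_rot: [3.141, 0.001, 0.317]
force: [-1.7, -0.3, 8.0]
width: 17.3
```

Emit:
{"api": "move_arm", "payload": {"moves": [[[0,0,0,0,0,0],[0,0,0,0,0,0],[0,0,0,0,0,0],[0,0,0,0,0,0],[0,0,-0.04,0,0,0],[0,0,-0.08,0,0,0],[0,0,-0.08,0,0,0],[0,0,-0.08,0,0,0]]], "jaw": 0.6}}

```text
clock: 11.4
eef_pos: [563.2, 251.2, 121.2]
tool_rot: [3.141, 0.001, 0.317]
force: [-0.0, -0.7, -0.9]
width: 50.7
```

```bash
python3 - <<'E'
from h import *
done([0,0,.0185,0,0,0]);done([0,0,-.08,0,0,0])
c=Cam("wrist","w8");chk()
print(fit(c,"small_round",563,251.5,0,9,fixyaw=True),fit(c,"square",475,224,.313,9,h=0,head=False,thr=130))
E
```

```text
clk 11.45 pos [562.8 251.  120.6] rpy [3.1411e+00 1.8000e-03 3.1690e-01] cmdpos [563.4 251.6 121.5] cmdyaw 0.317 F [ 0.4  0.3 -1. ] w 51.2
(np.float64(562.5648012081567), np.float64(251.55354052391925), np.float64(-0.004447133880179294), np.float64(0.9196650124069479)) (np.float64(474.7177964948796), np.float64(224.00234475493497), np.float64(0.3140249357754174), np.float64(0.9651239477053187))
```

View pics/w8.png

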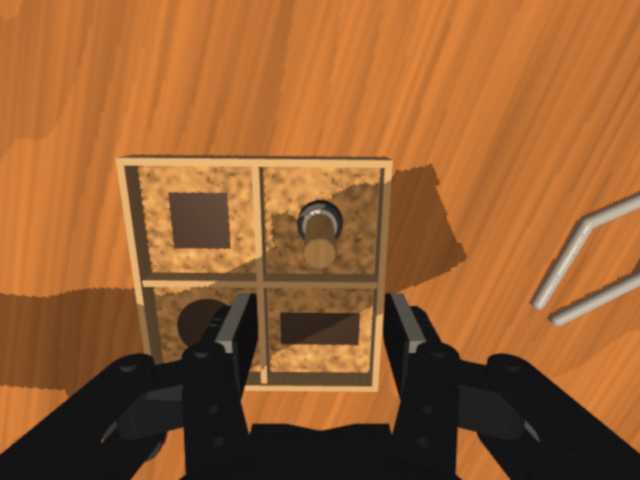

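The small round stamp sits within about 0.5 mm of its outline. Round is next.

```bash
python3 - <<'E'
from h import *
rowto(462,2.5,140,0.317)
E
```

```text
row [-0.174, 0.2051, -0.0185, 0.0, 0.0, 0.0] rows>=4.3
```

Emit:
{"api": "move_arm", "payload": {"moves": [[[-0.174,0.2051,-0.0185,0,0,0],[-0.174,0.2051,-0.0185,0,0,0],[-0.174,0.2051,-0.0185,0,0,0],[-0.174,0.2051,-0.0185,0,0,0],[-0.174,0.2051,-0.0185,0,0,0],[-0.174,0.2051,-0.0185,0,0,0],[-0.174,0.2051,-0.0185,0,0,0],[-0.174,0.2051,-0.0185,0,0,0],[-0.174,0.2051,-0.0185,0,0,0],[-0.174,0.2051,-0.0185,0,0,0],[-0.174,0.2051,-0.0185,0,0,0]]]}}

```text
clock: 12.82
eef_pos: [462.1, 2.7, 140.0]
tool_rot: [-3.142, -0.0, 0.317]
force: [1.0, -0.2, -0.1]
width: 51.6
```

```bash
python3 - <<'E'
from h import *
done([-0.174, 0.2051, -0.0185, 0, 0, 0])
chk(); c=Cam("wrist","w9")
print(fit(c,"round",462,2.5,0,0,fixyaw=True)); chk()
E
```

```text
clk 12.825 pos [462.1   2.7 140. ] rpy [-3.1416 -0.      0.3173] cmdpos [462.    2.5 140. ] cmdyaw 0.317 F [ 1.  -0.2 -0.1] w 51.6
(np.float64(463.47484047323763), np.float64(1.3559523308464332), np.float64(0.00964755703487739), np.float64(0.9286353532145847))
clk 12.875 pos [462.1   2.6 140. ] rpy [ 3.1416e+00 -1.0000e-04  3.1710e-01] cmdpos [462.    2.5 140. ] cmdyaw 0.317 F [-0.4 -0.5  0.3] w 51.3
```

View pics/w9.png

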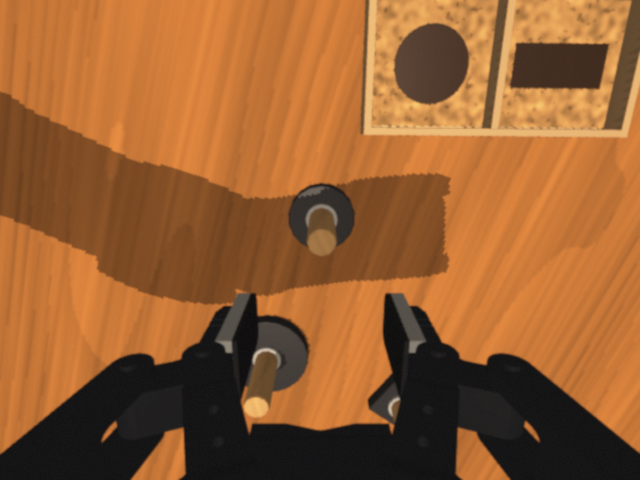

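```bash
python3 - <<'E'
from h import *
rowto(463.7,1.3,32,0.317)
c=Cam("wrist")
print(fit(c,"round",503.5,135.6,0,9,h=0,head=False,thr=130,fixyaw=True),fit(c,"oblong",591.2,164.2,.313,9,h=0,head=False,thr=130))
E
```

```text
row [0.0012, 0.0016, 0.108, 0.0, 0.0, 0.0] rows>=1.7
(np.float64(503.3263180341231), np.float64(135.6192873322149), np.float64(-0.11246495306157596), np.float64(0.9657316785180132)) (np.float64(591.3677902666858), np.float64(163.68626364368896), np.float64(0.3052006159056276), np.float64(0.9790994104184665))
```

Emit:
{"api": "move_arm", "payload": {"moves": [[[0.0012,0.0016,0.04,0,0,0],[0.0012,0.0016,0.075,0,0,0],[0.0012,0.0016,0.108,0,0,0],[0.0012,0.0016,0.108,0,0,0],[0.0012,0.0016,0.108,0,0,0],[0.0012,0.0016,0.108,0,0,0]]]}}

```text
clock: 13.68
eef_pos: [464.8, 1.4, 33.3]
tool_rot: [3.141, -0.003, 0.317]
force: [0.1, 0.5, 0.7]
width: 51.4
```

Emit:
{"api": "move_arm", "payload": {"moves": [[[0,0,0,0,0,0],[0,0,0,0,0,0],[0,0,0,0,0,0],[0,0,0,0,0,0],[0,0,0,0,0,0],[0,0,0,0,0,0]]], "jaw": 0}}

```text
clock: 14.42
eef_pos: [463.8, 1.1, 32.8]
tool_rot: [3.141, -0.001, 0.317]
force: [-1.0, -0.5, 7.7]
width: 17.9
```

```bash
python3 - <<'E'
from h import *
done([0.0012, 0.0016, 0.108, 0, 0, 0])
chk(); c=Cam("wrist","w10")
f=fit(c,"round",463.5,1.3,0,0,fixyaw=True); chk()
s=c.tool[:3,3]; d=np.array(f[:2])-s[:2]; print(f,"off",d)
rowto(503.4-d[0],135.6-d[1],120,0.317)
E
```

```text
clk 14.425 pos [463.8   1.1  32.8] rpy [ 3.1409e+00 -5.0000e-04  3.1680e-01] cmdpos [463.7   1.3  32. ] cmdyaw 0.317 F [-1.  -0.5  7.7] w 17.9
clk 14.475 pos [463.8   1.1  32.8] rpy [ 3.1409e+00 -5.0000e-04  3.1670e-01] cmdpos [463.7   1.3  32. ] cmdyaw 0.317 F [-2.  -0.8  7.1] w 17.5
(np.float64(463.4524636862733), np.float64(1.2598407575000485), np.float64(-0.0345831839406205), np.float64(0.8736437718277066)) off [-0.35964391  0.15077573]
row [0.0799, -0.1149, -0.088, 0.0, 0.0, 0.0] rows>=2.6
```

View pics/w10.png

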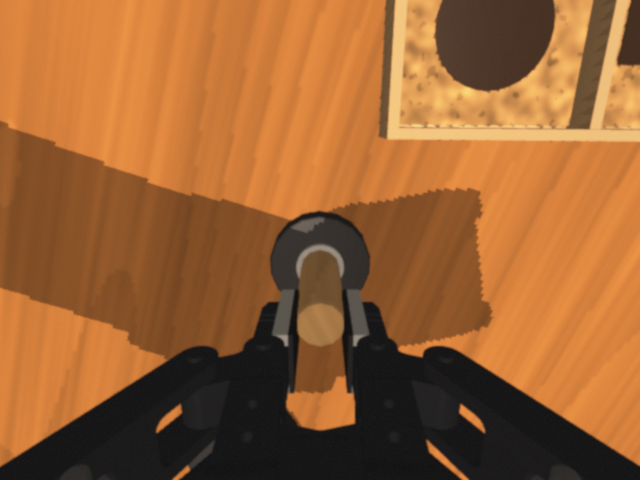

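Emit:
{"api": "move_arm", "payload": {"moves": [[[0,0,-0.02,0,0,0],[0,0,-0.06,0,0,0],[0.0799,-0.1149,-0.06,0,0,0],[0.0799,-0.1149,-0.06,0,0,0],[0.0799,-0.1149,-0.06,0,0,0],[0.0799,-0.1149,-0.06,0,0,0],[0.0799,-0.1149,-0.028,0,0,0],[0.0799,-0.1149,-0.028,0,0,0],[0.0799,-0.1149,-0.028,0,0,0],[0.0799,-0.1149,-0.028,0,0,0],[0.0799,-0.1149,-0.028,0,0,0],[0.0799,-0.1149,-0.028,0,0,0],[0.0799,-0.1149,-0.028,0,0,0]]]}}

```text
clock: 16.1
eef_pos: [503.9, 135.5, 60.2]
tool_rot: [3.142, -0.0, 0.317]
force: [0.5, -0.1, -1.1]
width: 17.5
```

```bash
python3 - <<'E'
from h import *
done([0.0799, -0.1149, -0.028, 0, 0, 0])
chk(); c=Cam("wrist","w11")
E
```

```text
clk 16.1 pos [503.9 135.5  60.2] rpy [ 3.1416e+00 -2.0000e-04  3.1700e-01] cmdpos [503.8 135.4  60. ] cmdyaw 0.317 F [ 0.5 -0.1 -1.1] w 17.5
```

View pics/w11.png

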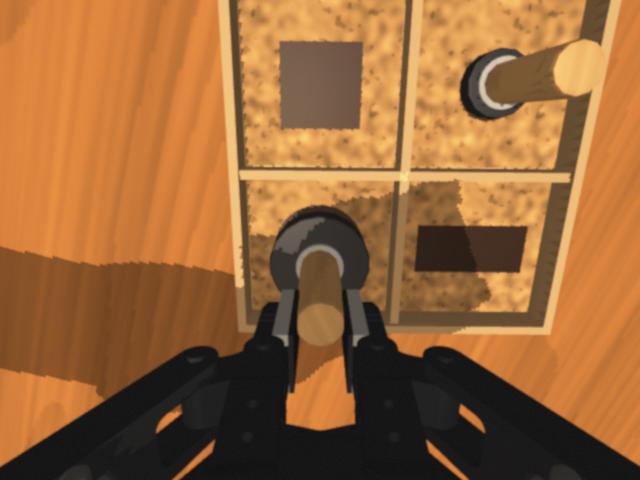

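The round head covers its outline in the bay (head at about (320,255)). Lowering and releasing.

Emit:
{"api": "move_arm", "payload": {"moves": [[[0,0,0.012,0,0,0],[0,0,0.0185,0,0,0],[0,0,0.0185,0,0,0],[0,0,0.0185,0,0,0],[0,0,0.0185,0,0,0]]]}}

```text
clock: 16.77
eef_pos: [503.1, 135.1, 41.8]
tool_rot: [3.141, 0.001, 0.317]
force: [-3.4, -1.3, 9.8]
width: 17.7
```

Emit:
{"api": "move_arm", "payload": {"moves": [[[0,0,0,0,0,0],[0,0,0,0,0,0],[0,0,0,0,0,0],[0,0,0,0,0,0],[0,0,-0.04,0,0,0],[0,0,-0.1,0,0,0],[0,0,-0.1,0,0,0],[0,0,-0.1,0,0,0],[0,0,-0.1,0,0,0]]], "jaw": 0.6}}

```text
clock: 17.9
eef_pos: [502.8, 134.9, 140.3]
tool_rot: [3.142, 0.003, 0.317]
force: [-0.7, -0.9, -0.5]
width: 51.0
```

```bash
python3 - <<'E'
from h import *
done([0,0,.0185,0,0,0]);done([0,0,-.1,0,0,0])
chk();c=Cam("wrist","w12")
print(fit(c,"round",503.4,135.6,0,9,fixyaw=True),fit(c,"small_round",563,251.5,0,9,fixyaw=True),fit(c,"square",475,224,.313,9,h=0,head=False,thr=130))
rowto(591.4,-147.2,150,-.328)
E
```

```text
clk 17.9 pos [502.8 134.9 140.3] rpy [3.1415e+00 2.7000e-03 3.1700e-01] cmdpos [503.8 135.4 141.5] cmdyaw 0.317 F [-0.7 -0.9 -0.5] w 51.0
(np.float64(502.60352416212925), np.float64(135.49872581943987), np.float64(-0.04502275926553715), np.float64(0.9470005982487627)) (np.float64(563.2911595517874), np.float64(252.7078044686999), np.float64(-0.22740765676381836), np.float64(0.9091584771657445)) (np.float64(475.2728357495162), np.float64(223.7064995048306), np.float64(0.3153758022359818), np.float64(0.9423660766129701))
row [-0.0049, 0.2959, -0.0085, 0.0, 0.0, 0.645] rows>=4.7
```

View pics/w12.png

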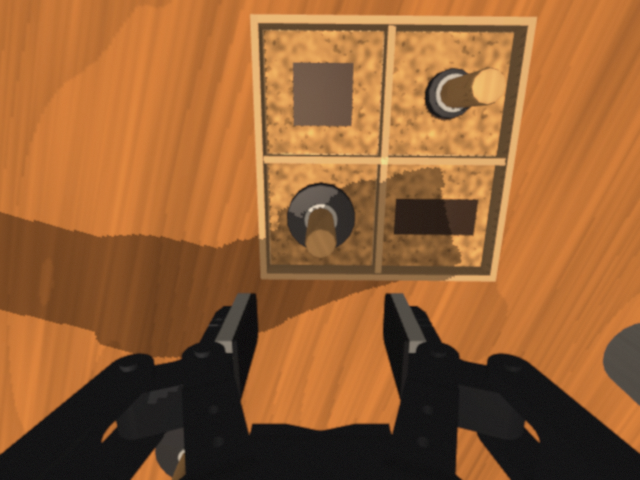

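The round stamp is within about 0.8 mm of its outline. Now the square.

Emit:
{"api": "move_arm", "payload": {"moves": [[[-0.0049,0.2959,-0.0085,0,0,0.645],[-0.0049,0.2959,-0.0085,0,0,0.645],[-0.0049,0.2959,-0.0085,0,0,0.645],[-0.0049,0.2959,-0.0085,0,0,0.645],[-0.0049,0.2959,-0.0085,0,0,0.645],[-0.0049,0.2959,-0.0085,0,0,0.645],[-0.0049,0.2959,-0.0085,0,0,0.645],[-0.0049,0.2959,-0.0085,0,0,0.645],[-0.0049,0.2959,-0.0085,0,0,0.645],[-0.0049,0.2959,-0.0085,0,0,0.645],[-0.0049,0.2959,-0.0085,0,0,0.645],[-0.0049,0.2959,-0.0085,0,0,0.645]]]}}

```text
clock: 19.45
eef_pos: [591.4, -147.2, 150.1]
tool_rot: [3.142, -0.0, -0.328]
force: [0.3, 0.9, 0.3]
width: 51.3
```

```bash
python3 - <<'E'
from h import *
done([-0.0049, 0.2959, -0.0085, 0, 0, 0.645])
chk(); c=Cam("wrist","w13")
f=fit(c,"square",591,-147,-.33,0);print(np.round(f,3)); chk()
rowto(f[0]+.3,f[1],32,f[2])
E
```

```text
clk 19.45 pos [ 591.4 -147.2  150.1] rpy [ 3.1415e+00 -1.0000e-04 -3.2790e-01] cmdpos [ 591.4 -147.3  150. ] cmdyaw -0.328 F [0.3 0.9 0.3] w 51.3
[ 5.90772e+02 -1.47428e+02 -3.29000e-01  9.30000e-01]
clk 19.5 pos [ 591.4 -147.3  150.1] rpy [ 3.1416e+00 -1.0000e-04 -3.2800e-01] cmdpos [ 591.4 -147.3  150. ] cmdyaw -0.328 F [ 0.3  0.4 -0.4] w 51.3
row [-0.0002, 0.0003, 0.118, 0.0, 0.0, 0.001] rows>=1.9
```

View pics/w13.png

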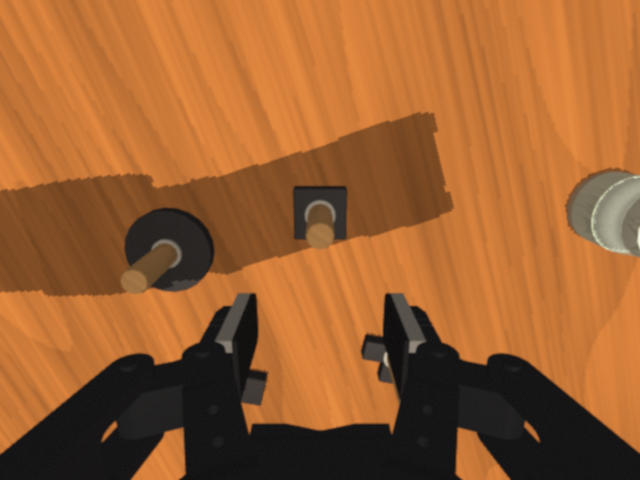

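Emit:
{"api": "move_arm", "payload": {"moves": [[[0,0,0.05,0,0,0],[-0.0002,0.0003,0.085,0,0,0.001],[-0.0002,0.0003,0.118,0,0,0.001],[-0.0002,0.0003,0.118,0,0,0.001],[-0.0002,0.0003,0.118,0,0,0.001],[-0.0002,0.0003,0.118,0,0,0.001]]]}}

```text
clock: 20.25
eef_pos: [592.5, -147.8, 33.8]
tool_rot: [-3.141, -0.003, -0.329]
force: [0.1, 0.7, 0.3]
width: 51.3
```

Emit:
{"api": "move_arm", "payload": {"moves": [[[0,0,0,0,0,0],[0,0,0,0,0,0],[0,0,0,0,0,0],[0,0,0,0,0,0],[0,0,0,0,0,0],[0,0,0,0,0,0]]], "jaw": 0}}

```text
clock: 21.0
eef_pos: [591.3, -147.6, 33.0]
tool_rot: [3.142, -0.001, -0.329]
force: [-0.9, 0.6, 5.3]
width: 18.0
```

```bash
cat > held.py <<'E'
from h import *
import sys
k,nx,ny,nyaw,pic=sys.argv[1],*map(float,sys.argv[2:5]),sys.argv[5]
c=Cam("wrist",pic); chk()
s=c.tool; tyaw=R.from_matrix(s[:3,:3]).as_euler('xyz')[2]
off=s[2,3]-32.8
f=fit(c,k,s[0,3]-.3,s[1,3],tyaw,off)
d=R.from_euler('z',-tyaw).as_matrix()[:2,:2]@(np.array(f[:2])-s[:2,3]); dy=f[2]-tyaw
print(np.round(f,3),"offset in yaw frame",np.round(d,2),"dyaw",round(dy,3))
ty=nyaw-dy; w=R.from_euler('z',ty).as_matrix()[:2,:2]@d
print("target tcp",nx-w[0],ny-w[1],ty)
rowto(nx-w[0]+.4,ny-w[1]+.2,60,ty)
E
python3 - <<'E'
from h import *
done([-0.0002, 0.0003, 0.118, 0, 0, 0.001])
E
python3 held.py square 475.1 223.8 .3135 w14
```

```text
clk 21.05 pos [ 591.3 -147.6   33. ] rpy [ 3.1415e+00 -8.0000e-04 -3.2910e-01] cmdpos [ 591.1 -147.5   32. ] cmdyaw -0.329 F [-1.2 -0.2  5.1] w 17.4
[ 5.90795e+02 -1.47356e+02 -3.31000e-01  8.67000e-01] offset in yaw frame [-0.59  0.01] dyaw -0.002
target tcp 475.6645242930938 223.9703758508024 0.3152385962043219
row [-0.2289, -0.3146, -0.028, 0.0, 0.0, -0.644] rows>=6.2
```

View pics/w14.png

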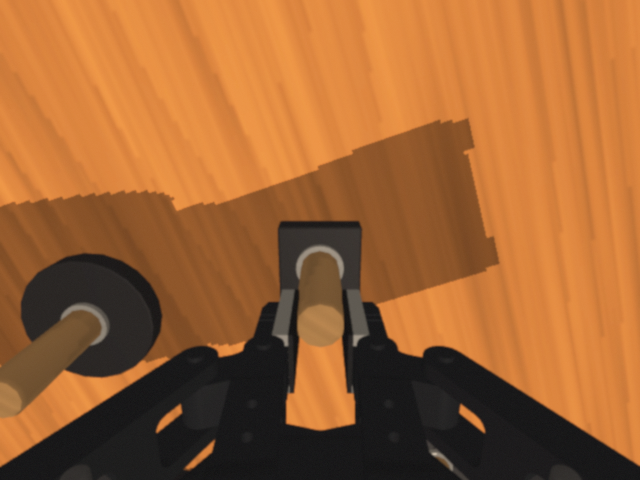

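Square gripped and straight. The path crosses over the placed round stamp (top at 85 mm), so I lift to z = 140 mm, which puts the underside at 107 mm.

Emit:
{"api": "move_arm", "payload": {"moves": [[[0,0,-0.03,0,0,0],[0,0,-0.09,0,0,0],[0,0,-0.108,0,0,0],[-0.2289,-0.3146,-0.108,0,0,-0.644],[-0.2289,-0.3146,-0.108,0,0,-0.644],[-0.2289,-0.3146,-0.108,0,0,-0.644],[-0.2289,-0.3146,-0.108,0,0,-0.644],[-0.2289,-0.3146,-0.108,0,0,-0.644],[-0.2289,-0.3146,-0.108,0,0,-0.644],[-0.2289,-0.3146,-0.108,0,0,-0.644],[-0.2289,-0.3146,-0.108,0,0,-0.644],[-0.2289,-0.3146,-0.108,0,0,-0.644],[-0.2289,-0.3146,-0.108,0,0,-0.644],[-0.2289,-0.3146,-0.108,0,0,-0.644],[-0.2289,-0.3146,-0.108,0,0,-0.644]]]}}

```text
clock: 22.92
eef_pos: [476.4, 223.6, 140.0]
tool_rot: [3.141, -0.0, 0.314]
force: [0.1, -0.9, -0.7]
width: 17.5
```

```bash
python3 - <<'E'
from h import *
done([-0.2289, -0.3146, -0.108, 0, 0, -0.644])
c=Cam("wrist","w15"); chk()
E
```

```text
clk 22.975 pos [476.3 223.8 140. ] rpy [-3.1416e+00 -1.0000e-04  3.1430e-01] cmdpos [476.1 224.2 140. ] cmdyaw 0.315 F [-0.4  0.3 -0.2] w 17.5
```

View pics/w15.png

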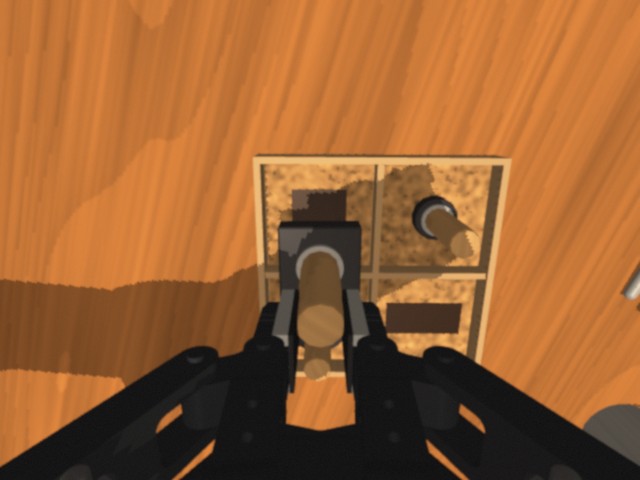

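Emit:
{"api": "move_arm", "payload": {"moves": [[[0,0,0.04,0,0,0],[0,0,0.08,0,0,0],[0,0,0.08,0,0,0],[0,0,0.08,0,0,0],[0,0,0.08,0,0,0],[0,0,0.08,0,0,0],[0,0,0.09,0,0,0],[0,0,0.0985,0,0,0],[0,0,0.0985,0,0,0],[0,0,0.0985,0,0,0],[0,0,0.0985,0,0,0]]]}}

```text
clock: 24.35
eef_pos: [475.9, 224.1, 41.3]
tool_rot: [3.142, 0.0, 0.315]
force: [-0.0, 1.0, -0.7]
width: 17.5
```

```bash
python3 - <<'E'
from h import *
done([0,0,.0985,0,0,0])
c=Cam("wrist","w16"); chk()
print(fit(c,"square",475.1,223.8,.313,9))
E
```

```text
clk 24.4 pos [476.  224.2  41.3] rpy [3.1416e+00 4.0000e-04 3.1500e-01] cmdpos [476.1 224.2  41.5] cmdyaw 0.315 F [0.3 0.3 0.1] w 17.5
(np.float64(474.913525416093), np.float64(224.16059696678292), np.float64(0.326405114083705), np.float64(0.8783122568752626))
```

View pics/w16.png

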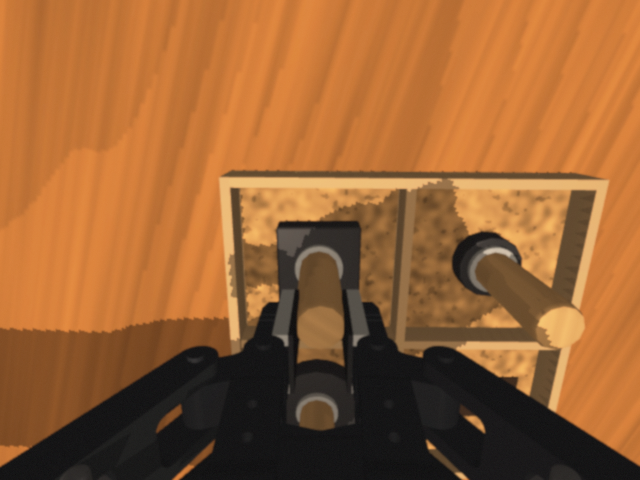

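Emit:
{"api": "move_arm", "payload": {"moves": [[[0,0,0.0012,0,0,0],[0,0,0.0012,0,0,0],[0,0,0.0012,0,0,0]]]}}

```text
clock: 24.78
eef_pos: [476.1, 224.4, 40.7]
tool_rot: [-3.141, -0.0, 0.315]
force: [-2.7, 0.8, 5.7]
width: 17.3
```

In contact (5.7 N). Releasing.

Emit:
{"api": "move_arm", "payload": {"moves": [[[0,0,0,0,0,0],[0,0,0,0,0,0],[0,0,0,0,0,0],[0,0,0,0,0,0],[0,0,-0.04,0,0,0],[0,0,-0.1,0,0,0],[0,0,-0.1,0,0,0],[0,0,-0.1,0,0,0],[0,0,-0.1,0,0,0],[0,0,-0.1,0,0,0]]], "jaw": 0.6}}

```text
clock: 26.02
eef_pos: [475.4, 223.8, 139.2]
tool_rot: [3.141, 0.002, 0.315]
force: [-0.5, 0.2, 0.6]
width: 51.0
```

```bash
python3 - <<'E'
from h import *
done([0,0,.0012,0,0,0]);done([0,0,-.1,0,0,0])
chk();c=Cam("wrist","w17")
print(fit(c,"square",475,223.8,.313,9))
rowto(452.3,-281.5,150,-.54)
E
```

```text
clk 26.025 pos [475.4 223.8 139.2] rpy [3.1413e+00 2.3000e-03 3.1520e-01] cmdpos [476.1 224.2 140.3] cmdyaw 0.315 F [-0.5  0.2  0.6] w 51.0
(np.float64(474.644842275191), np.float64(224.221075371681), np.float64(0.3143060239494973), np.float64(0.9566785830354241))
row [-0.1793, 0.4734, -0.0097, 0.0, 0.0, 0.855] rows>=8.1
```

View pics/w17.png

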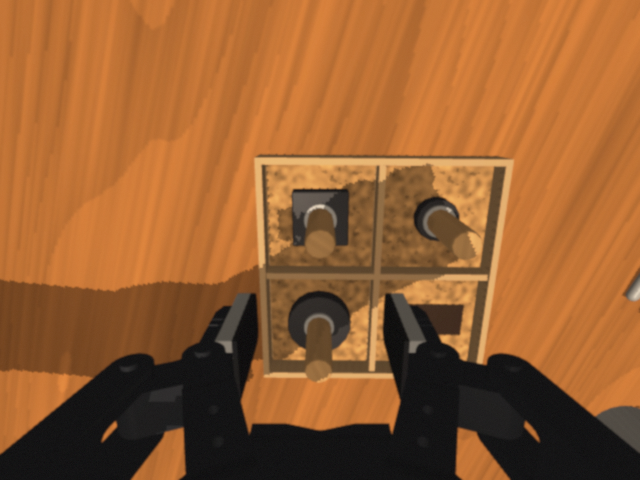

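Square within about 0.6 mm, with the yaw matching. Now the oblong.

Emit:
{"api": "move_arm", "payload": {"moves": [[[-0.1793,0.4734,-0.0097,0,0,0.855],[-0.1793,0.4734,-0.0097,0,0,0.855],[-0.1793,0.4734,-0.0097,0,0,0.855],[-0.1793,0.4734,-0.0097,0,0,0.855],[-0.1793,0.4734,-0.0097,0,0,0.855],[-0.1793,0.4734,-0.0097,0,0,0.855],[-0.1793,0.4734,-0.0097,0,0,0.855],[-0.1793,0.4734,-0.0097,0,0,0.855],[-0.1793,0.4734,-0.0097,0,0,0.855],[-0.1793,0.4734,-0.0097,0,0,0.855],[-0.1793,0.4734,-0.0097,0,0,0.855],[-0.1793,0.4734,-0.0097,0,0,0.855],[-0.1793,0.4734,-0.0097,0,0,0.855],[-0.1793,0.4734,-0.0097,0,0,0.855],[-0.1793,0.4734,-0.0097,0,0,0.855],[-0.1793,0.4734,-0.0097,0,0,0.855]]]}}

```text
clock: 28.08
eef_pos: [452.3, -281.5, 150.0]
tool_rot: [-3.142, -0.0, -0.54]
force: [-0.2, -0.5, 0.3]
width: 51.6
```

```bash
python3 - <<'E'
from h import *
done([-0.1793, 0.4734, -0.0097, 0, 0, 0.855])
chk(); c=Cam("wrist","w18")
f=fit(c,"oblong",452.3,-281.5,-.54,0);print(np.round(f,3)); chk()
rowto(f[0]+.3,f[1],32,f[2])
E
```

```text
clk 28.075 pos [ 452.3 -281.5  150. ] rpy [-3.1416 -0.     -0.5401] cmdpos [ 452.3 -281.5  150. ] cmdyaw -0.54 F [-0.2 -0.5  0.3] w 51.6
[ 452.75  -280.812   -0.54     0.922]
clk 28.125 pos [ 452.3 -281.5  150. ] rpy [-3.1416  0.     -0.5401] cmdpos [ 452.3 -281.5  150. ] cmdyaw -0.54 F [0.1 0.7 0.5] w 51.5
row [0.0003, -0.0009, 0.118, 0.0, 0.0, 0.0] rows>=1.9
```

View pics/w18.png

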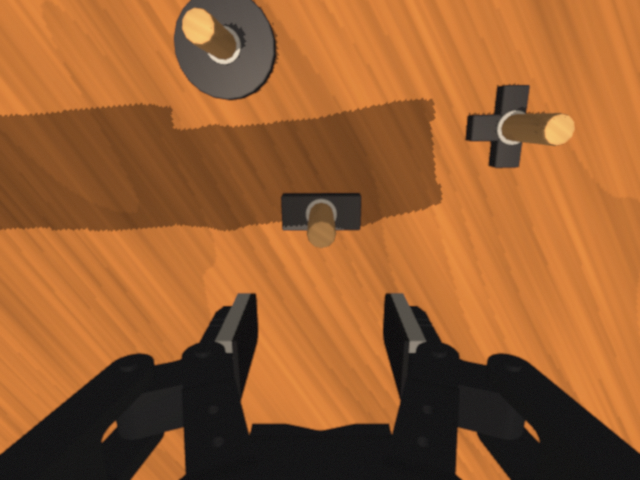

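The oblong is at (321,212) and lined up with the jaws. Nothing stands near the fingers.

Emit:
{"api": "move_arm", "payload": {"moves": [[[0.0003,-0.0009,0.05,0,0,0],[0.0003,-0.0009,0.085,0,0,0],[0.0003,-0.0009,0.118,0,0,0],[0.0003,-0.0009,0.118,0,0,0],[0.0003,-0.0009,0.118,0,0,0],[0.0003,-0.0009,0.118,0,0,0]]]}}

```text
clock: 28.88
eef_pos: [454.1, -281.5, 33.5]
tool_rot: [-3.142, -0.003, -0.54]
force: [0.1, 0.2, -0.1]
width: 51.3
```

Emit:
{"api": "move_arm", "payload": {"moves": [[[0,0,0,0,0,0],[0,0,0,0,0,0],[0,0,0,0,0,0],[0,0,0,0,0,0],[0,0,0,0,0,0],[0,0,0,0,0,0]]], "jaw": 0}}

```text
clock: 29.62
eef_pos: [453.4, -281.1, 33.0]
tool_rot: [3.141, -0.001, -0.54]
force: [-1.2, 0.1, 5.7]
width: 17.5
```

```bash
python3 - <<'E'
from h import *
done([0.0003, -0.0009, 0.118, 0, 0, 0])
E
python3 held.py oblong 591.3 163.8 .313 w19
```

```text
clk 29.675 pos [ 453.4 -281.1   33. ] rpy [ 3.1415e+00 -1.2000e-03 -5.4010e-01] cmdpos [ 453.  -280.8   32. ] cmdyaw -0.54 F [-1.1 -0.1  6.2] w 17.8
[ 452.685 -280.74    -0.534    0.902] offset in yaw frame [-0.79 -0.04] dyaw 0.007
target tcp 592.0377575427157 164.07061084150814 0.3064906265411916
row [-0.1093, -0.4534, -0.028, 0.0, 0.0, -0.846] rows>=7.5
```

View pics/w19.png

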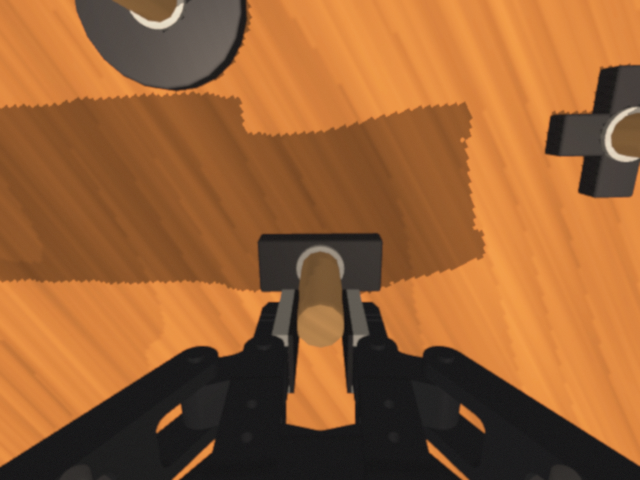

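Emit:
{"api": "move_arm", "payload": {"moves": [[[0,0,-0.03,0,0,0],[0,0,-0.09,0,0,0],[0,0,-0.108,0,0,0],[-0.1093,-0.4534,-0.108,0,0,-0.85],[-0.1093,-0.4534,-0.108,0,0,-0.85],[-0.1093,-0.4534,-0.108,0,0,-0.85],[-0.1093,-0.4534,-0.108,0,0,-0.85],[-0.1093,-0.4534,-0.108,0,0,-0.85],[-0.1093,-0.4534,-0.108,0,0,-0.85],[-0.1093,-0.4534,-0.108,0,0,-0.85],[-0.1093,-0.4534,-0.108,0,0,-0.85],[-0.1093,-0.4534,-0.108,0,0,-0.85],[-0.1093,-0.4534,-0.108,0,0,-0.85],[-0.1093,-0.4534,-0.108,0,0,-0.85],[-0.1093,-0.4534,-0.108,0,0,-0.85],[-0.1093,-0.4534,-0.108,0,0,-0.85],[-0.1093,-0.4534,-0.108,0,0,-0.85]]]}}

```text
clock: 31.8
eef_pos: [592.4, 164.0, 140.1]
tool_rot: [3.142, -0.0, 0.31]
force: [0.4, -0.1, -0.8]
width: 17.3
```

Emit:
{"api": "move_arm", "payload": {"moves": [[[0,0,0.04,0,0,0],[0,0,0.08,0,0,0],[0,0,0.08,0,0,0],[0,0,0.08,0,0,0],[0,0,0.08,0,0,0],[0,0,0.08,0,0,0]]]}}

```text
clock: 32.55
eef_pos: [593.3, 164.5, 61.4]
tool_rot: [3.141, -0.002, 0.31]
force: [-0.1, -0.5, -0.4]
width: 17.3
```

```bash
python3 - <<'E'
from h import *
done([-0.1093, -0.4534, -0.108, 0, 0, -0.85]);done([0,0,.08,0,0,0])
c=Cam("wrist","w20"); chk()
s=c.tool[2,3]-33; print(fit(c,"oblong",591.5,164,.313,s))
E
```

```text
clk 32.6 pos [593.1 164.4  61.1] rpy [ 3.1415e+00 -1.9000e-03  3.0980e-01] cmdpos [592.4 164.2  60. ] cmdyaw 0.31 F [-0.1  0.6 -0.5] w 17.5
(np.float64(591.5935011573608), np.float64(168.89574857569656), np.float64(0.30101249356280263), np.float64(0.8163706969782776))
```

View pics/w20.png

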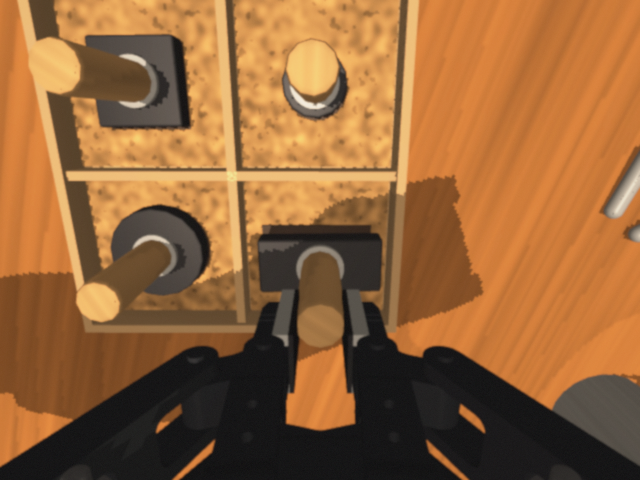

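The oblong is parallel to the walls over its outline. A sliver of the outline shows behind it at row 228, as the camera tilt would give, and that sliver spoils this one fit. Lowering.

Emit:
{"api": "move_arm", "payload": {"moves": [[[0,0,0.01,0,0,0],[0,0,0.0185,0,0,0],[0,0,0.0185,0,0,0],[0,0,0.0185,0,0,0],[0,0,0.0195,0,0,0],[0,0,0.0195,0,0,0]]]}}

```text
clock: 33.35
eef_pos: [592.3, 164.3, 40.6]
tool_rot: [-3.142, 0.0, 0.31]
force: [0.1, -0.4, 0.2]
width: 17.4
```

Emit:
{"api": "move_arm", "payload": {"moves": [[[0,0,0.001,0,0,0],[0,0,0.001,0,0,0],[0,0,0.001,0,0,0]]]}}

```text
clock: 33.72
eef_pos: [592.3, 164.4, 40.5]
tool_rot: [3.141, -0.0, 0.31]
force: [-1.9, -0.2, 7.6]
width: 17.1
```

In contact. Releasing and rising.

Emit:
{"api": "move_arm", "payload": {"moves": [[[0,0,0,0,0,0],[0,0,0,0,0,0],[0,0,0,0,0,0],[0,0,0,0,0,0],[0,0,-0.04,0,0,0],[0,0,-0.1,0,0,0],[0,0.02,-0.16,0,0,0],[0,0.02,-0.18,0,0,0],[0,0.02,-0.18,0,0,0],[0,0.02,-0.18,0,0,0],[0,0.02,-0.18,0,0,0],[0,0.02,-0.18,0,0,0]]], "jaw": 0.6}}

```text
clock: 35.22
eef_pos: [597.9, 145.2, 218.3]
tool_rot: [-3.141, 0.002, 0.31]
force: [-0.1, 0.1, 0.3]
width: 51.3
```

```bash
python3 - <<'E'
from h import *
done([0,0,.0195,0,0,0]);done([0,0,.001,0,0,0]);done([0,.02,-.18,0,0,0])
chk();c=Cam("wrist","w21"); t=Cam("top","t21")
for cc in (c,t):
    for k,x,y,yw in (("small_round",562.9,251.5,0),("round",503.4,135.6,0),("square",475,223.8,.313),("oblong",591.3,163.8,.313)):
        print(cc.name,k,np.round(np.array(fit(cc,k,x,y,yw,9,fixyaw="round" in k))-[x,y,yw,0],3))
E
```

```text
clk 35.225 pos [597.9 145.2 218.3] rpy [-3.1413e+00  2.1000e-03  3.1040e-01] cmdpos [598.5 145.2 219.5] cmdyaw 0.31 F [-0.1  0.1  0.3] w 51.3
wrist small_round [-0.398  0.712 -0.022  0.898]
wrist round [-1.565  0.156  0.038  0.948]
wrist square [-1.037  1.015 -0.006  0.955]
wrist oblong [ 0.549  1.182 -0.005  0.942]
top small_round [ 0.092  0.047 -0.125  0.126]
top round [-14.008  -7.776   0.344   0.268]
top square [-5.3    7.704 -0.324  0.233]
top oblong [12.999  4.433 -0.868  0.263]
```

View pics/w21.png

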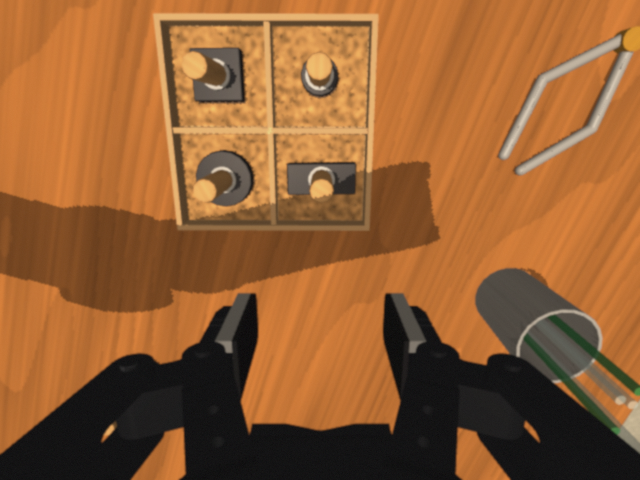

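View pics/t21.png

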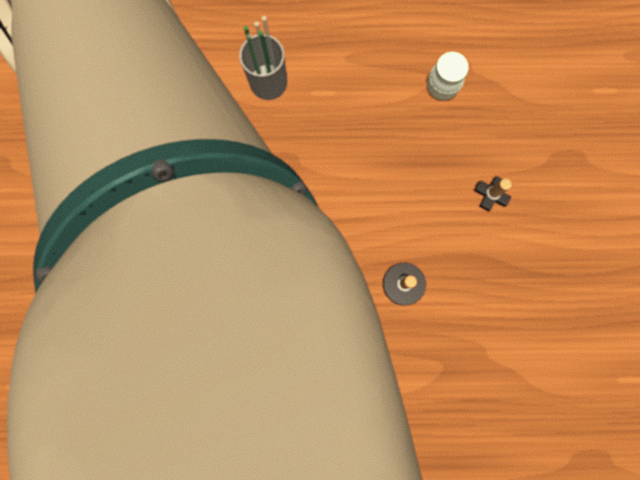

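The wrist fits show every stamp on its outline within about 1.6 mm. The arm blocks the top view, so I move it aside for an independent check.

```bash
python3 - <<'E'
from h import *
rowto(400,-420,240,-.75)
E
```

```text
row [-0.3614, 0.4777, -0.0205, 0.0, 0.0, 1.06] rows>=9.6
```

Emit:
{"api": "move_arm", "payload": {"moves": [[[-0.3614,0.4777,-0.0205,0,0,1.06],[-0.3614,0.4777,-0.0205,0,0,1.06],[-0.3614,0.4777,-0.0205,0,0,1.06],[-0.3614,0.4777,-0.0205,0,0,1.06],[-0.3614,0.4777,-0.0205,0,0,1.06],[-0.3614,0.4777,-0.0205,0,0,1.06],[-0.3614,0.4777,-0.0205,0,0,1.06],[-0.3614,0.4777,-0.0205,0,0,1.06],[-0.3614,0.4777,-0.0205,0,0,1.06],[-0.3614,0.4777,-0.0205,0,0,1.06],[-0.3614,0.4777,-0.0205,0,0,1.06],[-0.3614,0.4777,-0.0205,0,0,1.06],[-0.3614,0.4777,-0.0205,0,0,1.06],[-0.3614,0.4777,-0.0205,0,0,1.06],[-0.3614,0.4777,-0.0205,0,0,1.06]]]}}

```text
clock: 37.2
eef_pos: [400.5, -419.4, 240.1]
tool_rot: [-3.141, -0.0, -0.749]
force: [0.5, -0.3, 0.1]
width: 51.3
```

```bash
python3 - <<'E'
from h import *
chk(); t=Cam("top","t22"); Cam("scene","s22")
for k,x,y,yw in (("small_round",561.9,250.6,0),("round",503.6,134.5,0),("square",475.2,222.2,.304),("oblong",591.2,162.6,.32)):
    print(k,np.round(np.array(fit(t,k,x,y,yw,9,fixyaw="round" in k))-[x,y,yw,0],3))
cv2.imwrite("pics/t22z.png",cv2.resize(t.im[160:330,130:300],None,fx=3.5,fy=3.5,interpolation=cv2.INTER_CUBIC))
E
```

```text
clk 37.2 pos [ 400.5 -419.4  240.1] rpy [-3.1415e+00 -2.0000e-04 -7.4890e-01] cmdpos [598.5 145.2 219.5] cmdyaw 0.31 F [ 0.5 -0.3  0.1] w 51.3
small_round [ 1.694  3.366 -0.154  0.455]
round [-1.724  0.888  0.086  0.589]
square [-0.113  3.132  0.007  0.634]
oblong [-0.096  2.157  0.007  0.431]
```

View pics/t22z.png

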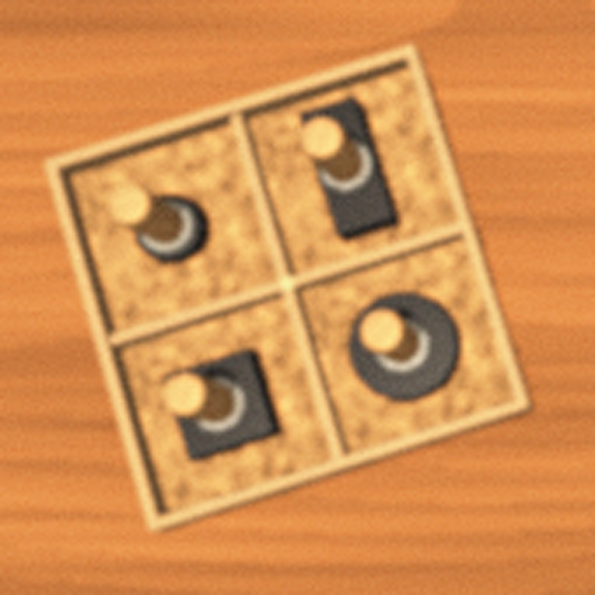

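View pics/s22.png

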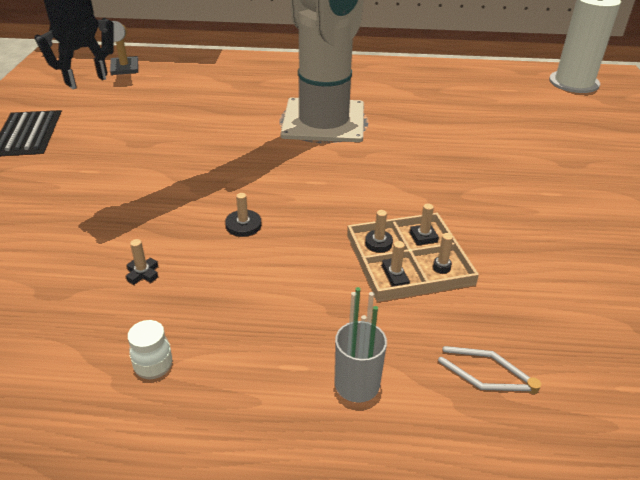

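The top fits were spoiled: their IoU is low because dark cork passes the hue test. Refitting with a brightness mask.

```bash
sed 's/(big\[...,0\]>0.45\*big\[...,2\])/((big[...,2]<170)\&(big[...,0]>0.5*big[...,2]))/' h.py > h2.py; python3 - <<'E'
from h2 import *
t=Cam("top")
for k,x,y,yw in (("small_round",561.9,250.6,0),("round",503.6,134.5,0),("square",475.2,222.2,.304),("oblong",591.2,162.6,.32)):
    print(k,np.round(np.array(fit(t,k,x,y,yw,9,fixyaw="round" in k))-[x,y,yw,0],3))
E
```

```text
small_round [ 1.287  2.961 -0.153  0.755]
round [-1.034  1.943 -0.126  0.845]
square [-0.362  3.668  0.02   0.857]
oblong [1.497 3.038 0.014 0.848]
```

The brightness-mask fits put all the heads about 3 mm outward along y, while the wrist fits say 1 mm or less. I'll overlay the model outlines on the pictures to see whether the head fit is biased.

```bash
python3 - <<'E'
from h2 import *
def ov(c,im,items,box,S,fn):
    o=np.array(box[:2]); z=cv2.resize(im[box[1]:box[3],box[0]:box[2]],None,fx=S,fy=S,interpolation=cv2.INTER_CUBIC)
    for k,x,y,yw in items:
        q=shape(k)@np.array([[np.cos(yw),np.sin(yw)],[-np.sin(yw),np.cos(yw)]])+[x,y]
        for zz,col in((9,(0,0,255)),(23,(0,255,0))):
            p=((c.proj(np.c_[q,np.full(len(q),zz)])-o+.5)*S-.5)
            cv2.polylines(z,[np.round(p).astype(int)],True,col,1)
        t=np.linspace(0,6.28,40)
        p=((c.proj(np.c_[x+10*np.cos(t),y+10*np.sin(t),np.full(40,85)])-o+.5)*S-.5); cv2.polylines(z,[np.round(p).astype(int)],True,(255,0,0),1)
    cv2.imwrite(fn,z); print(z.shape)
t=Cam("top")
topn=[("small_round",561.9,250.6,0),("round",503.6,134.5,0),("square",475.2,222.2,.313),("oblong",591.2,162.6,.313)]
ov(t,t.im,topn,(140,170,290,315),4,"pics/ovt.png")
# wrist w17 with stored pose
c=Cam("wrist"); he=np.linalg.inv(c.tool)@c.M
c.M=T([475.4,223.8,139.2],[3.1413,.0023,.3152])@he
ov(c,cv2.imread("pics/w17.png"),[("square",475.0,223.8,.313),("round",503.4,135.6,0),("small_round",562.9,251.5,0)],(250,150,490,380),2.5,"pics/ovw.png")
E
```

```text
(580, 600, 3)
(575, 600, 3)
```

View pics/ovt.png

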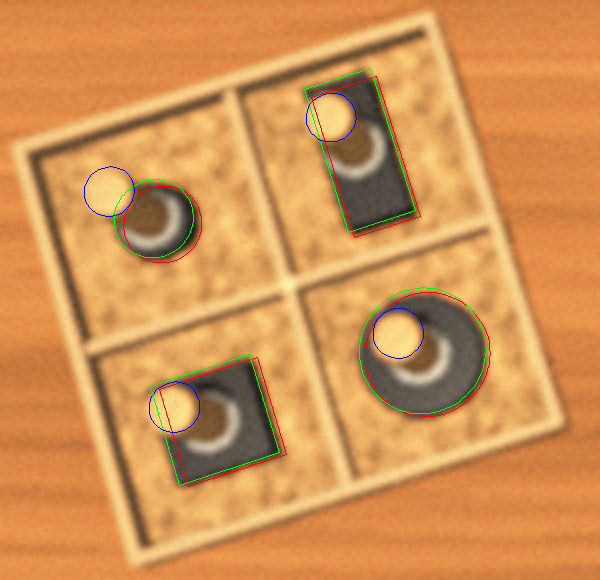

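View pics/ovw.png

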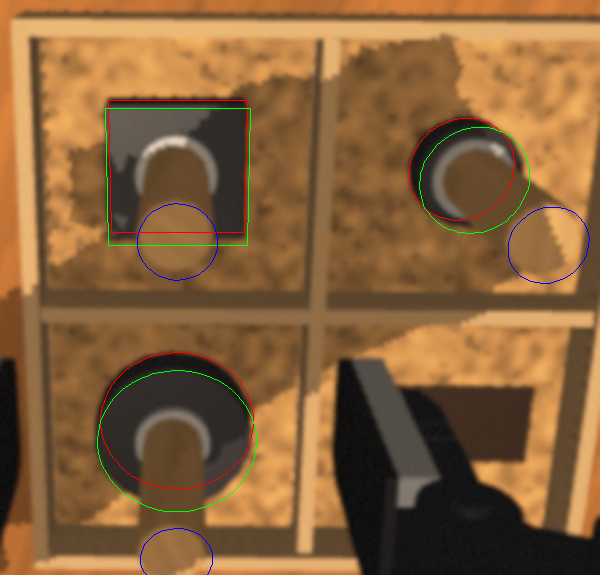

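The overlays settle it. In the top view, the predicted handle-top circles for stamps exactly on their outlines coincide with all four handle tops: (109,191), (331,117), (174,407) and (398,333). The square and oblong edges run parallel to the model. So the 3 mm outward offset comes from the silhouette fit of the head's rim: heads on the bench showed the same bias. The scene view shows the cross and the large round stamp unmoved.

```bash
python3 - <<'E'
from cell import job
print(job.finish_job())
E
```

```text
the job is handed in; nothing more can be done
None
```

The four stamps (small round, round, square and oblong) are standing upright on their own outlines in the caddy. I handed the job in at about 37 s on the robot's clock. The large round stamp and the cross were not touched, and the scene picture shows them where they were.

- **Wrist-camera checks:** Just after release, the small round, round and square each measured within about 0.8 mm of their outlines. The square's yaw matched to about 0.001 rad. In the last wrist picture, all four were within about 1.6 mm, and the square and oblong yaws were within 0.006 rad.
- **Top-camera overlay:** The four handle tops coincide with the positions predicted for stamps centred on their outlines.
- **Check that disagreed:** The top-camera outline fits of the heads were off by about 2–3.7 mm along y, always outward, and fitted poorly. I put this down to a bias in that fit, because it showed a similar outward offset for heads on the bench. I moved nothing on account of it.
- **Forces:** The largest contact force reading was about 10 N.

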